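# Heft three cartons, ship the full one, return the empties

### The job

Three look-alike sealed cartons lean in the rack: one is full, two are nearly empty, and only their weight tells. Stand the two light ones upright in the grey crate, and stand the heavy one upright on the spring deck of the check tray, its broad side square and snug against the middle of the steel end stop. Do not knock a carton over and do not disturb the loose tape rolls, pen and blister card round about.

Things in the scene. Friction and masses are not known exactly. Their poses are not given: they have to be found in the camera images.
- carton_a: sealed plain carton, 40 x 60 x 120 mm (its x, y, z); origin at the centre of its underside, z towards its top. It starts in one of the rack's pockets, leaning 30 degrees, top towards the robot, its upper 65 mm free. One of the three is full (0.5 to 0.7 kg), two nearly empty (0.13 to 0.19 kg); they look alike and each may be in any pocket
- carton_b: sealed plain carton, 40 x 60 x 120 mm (its x, y, z); origin at the centre of its underside, z towards its top. It starts in one of the rack's pockets, leaning 30 degrees, top towards the robot, its upper 65 mm free. One of the three is full (0.5 to 0.7 kg), two nearly empty (0.13 to 0.19 kg); they look alike and each may be in any pocket
- carton_c: sealed plain carton, 40 x 60 x 120 mm (its x, y, z); origin at the centre of its underside, z towards its top. It starts in one of the rack's pockets, leaning 30 degrees, top towards the robot, its upper 65 mm free. One of the three is full (0.5 to 0.7 kg), two nearly empty (0.13 to 0.19 kg); they look alike and each may be in any pocket
- rack: fixed aluminium rack on a steel base, 262 mm wide; origin at its underside, x away from the robot. Three pockets at y = -80, 0, +80 mm, their floors' centres 40 mm up. They lean 30 degrees toward -x; along the lean the near wall is 55 mm high, the far wall 30, the sides 40; cartons have 4 mm play in thickness, 7 mm each side, and come out along their own z
- tray: fixed check tray, 210 x 104 mm, lying on the bin dividers; origin at the centre of its underside, x along its channel. Two aluminium rails, 22 mm high, leave a channel 84 mm wide; its floor is a grey spring deck 206 x 80 mm, top face 16 mm above the tray's underside when unloaded and 8 mm when fully down
- deck (a joint): how far the tray's spring deck is pressed down, m: 0 unloaded, 0.008 fully down. Spring rate 0.48 N per mm: a light carton sinks it 2.7 to 3.8 mm, the full one (or 4 N) takes it fully down
- stop: fixed steel end stop clamped across the tray's rails, block 20 x 78 x 36 mm, black nut behind; origin at the centre of its underside, 18 mm above the tray's underside, x as the tray's. Its flat front is 10 mm from the origin on the -x side, so a carton snug against it has its origin 30 mm on the -x side; its place along the channel varies
- crate: fixed low open grey plastic crate, 220 x 125 x 45 mm outside (x, y, z), walls and floor 5 mm; origin at the centre of its underside, lying on the bin dividers. Two cartons fit in it side by side, for instance at x = -50 and +50 mm. Crate and tray may change sides
- roll_edge: brown tape roll standing, 56 x 75 x 74 mm, origin at the underside, loose bystander to be left where it is
- roll_flat: brown tape roll lying flat, 74 x 74 x 25 mm, origin at the underside, loose bystander to be left where it is
- pen: marker pen lying, 20 x 130 x 18 mm, origin at the underside, loose bystander to be left where it is
- pad_card: blister card lying flat, 62 x 118 x 12 mm, origin at the underside, loose bystander to be left where it is

How it is judged:
By the outcome, as a careful person would: the job done as asked, in the order asked, and still so for the second after the job is handed in, with the robot touching nothing.
It also fails if it takes over 72 s, if anything falls off the work surface, if the arm or the gripper's body presses on something with over 40 N, if the wrist force passes 120 N, or if a joint passes its speed limit or range.

### The arm

A 7-joint arm with a two-finger parallel gripper is mounted at the origin on a cart in front of the work surface, level with it; the furniture and walls round the work are solid. World frame = base frame: x ahead of the robot, y to its left, z up, the work surface at z = 0. Lengths are in m, angles in rad, forces in N, time in s.
With the tool pointing down it reaches from about 0.4 to 0.85 m from the base axis. Payload 4.5 kg.
Tool frame: the origin (TCP) lies between the finger pads; the fingertips stand 22 mm ahead of it and the grasp point (between the pads) lies 3 mm ahead of it; z points along the fingers, y is the line along which they close (so a half turn about z gives the same grasp; the last joint's range is limited). The gripper opens to 88 mm and grips with 3 to 60 N. Pads are 18 mm wide; open, the fingers measure 123 mm over their backs; the gripper's body (75 mm by 187 mm) begins 45 mm behind the grasp point.
Start: joints at [1.141, 0.689, -0.195, 1.565, 0.157, 0.902, -0.215], TCP at [0.28, -0.559, 0.261] pointing down, gripper open.
Joint ranges: [-3.01, 3.01], [-0.46, 2.08], [-1.47, 1.51], [0.13, 2.56], [-1, 4.14], [0.04, 2.09], [-2.66, 2.66]. Speed limits (rad/s): [2.57, 2.57, 3.14, 3.14, 3.14, 3.14, 3.14].

### API

Orientations are given as a unit quaternion [x, y, z, w].
In Python, from cell import readout, viewer, close_job gives the robot as it stands.
- The arm moves only by the tool jog_arm, never from a script. Its argument "plan" is a list of rows, each an object of numbers: "tx", "ty", "tz": the shift along the tool's x, y, z in units of 25 mm (1.0 is 25 mm); "wx", "wy", "wz": the turn, a rotation vector about the tool's x, y, z in units of 5 degrees (1.0 is 5 degrees); "grip": the closure, from -1 (fully open) to 1 (shut). In form: [{"tx": .., "ty": .., "tz": .., "wx": .., "wy": .., "wz": .., "grip": ..}, ...]. A call has 1 to 20 rows; each row shifts and turns the commanded pose from where the row before left it, along the tool's axes as they then stand; what a row does not reach is not made up. A row lasts 1/12 s, in which the tool goes at most 41.7 mm and 7.16 degrees, less where a joint would pass 70% of its speed; a pose out of reach is approached as far as the arm can. A call with a number of a shift or a turn outside -1 to 1 is refused whole. A call with a gripper value outside its range is refused whole. The fingers move at their own pace and stop on an object; "grip_force" is the grip in N (left out, the last holds). Time passes only in rows, so rows that do not move let the fingers close. It gives the time, the measured TCP pose, the force, the opening and the grip force at its end, in the units of the state.
- readout.state(): the state, without advancing time (a new reading comes with each control period).
- viewer.capture(name): name is "side" or "top"; returns a dict with "color" (400x640x3 uint8, red, green, blue), "vertical_fov" (degrees; the focal length in pixels is half the picture's height over the tangent of half this angle, whatever the lens; pixels are square), "cx", "cy" (the principal point, pixels), "k1" (the pictures are not rectified: a ray, as slopes to the right and down, at radius r is drawn at 1 + k1 r^2 times it, then the intrinsics apply), "R" (3x3) and "t" (3): a world point X has camera coordinates R X + t. Camera axes: x right, y down, z forward; pixel columns grow to the right and rows downward; lengths in m; the calibration is good to about 2 mm. A picture is of the moment at which its call begins. There is no depth.
- close_job(): hands the job in; it is judged then, once.
Trained networks look in a picture, given as the dict that the camera call returned (one of the last four; its "shot" number tells which), for a name from the list of things; names that differ only in an ending like _2 or _b are one class to them, and where a whole thing is asked for, a point or a joint stands for the part that bears it (a point fixed in the world has none). Each returns a list of dicts, best first, with "confidence" (0 to 1); they miss things now and then, are a little off and sometimes report something else, mostly with a low value. They report only what shows in the picture. A call takes as long as a camera call.
- viewer.masks_of(picture, name): "pixels" (400x640 bool, what is visible of it) and "at" ([row, column] in pixels, amid what is visible of it).
The state is a dict: "t": time; "joint_positions": joint angles; "dq": joint speeds; "joint_torque": joint torques, N m; "ee_pos": TCP position; "orientation": TCP orientation; "ft_force": force on the tool from outside, world axes, zero at the start; "wrist_torque": the same for the moment, N m; "grip_width": finger opening in m; "gripper_force": force on a finger pad.
Only numpy, scipy, OpenCV 4.12 (cv2) and the standard library are available. Lean on these libraries where they do the work, as an engineer would, in place of code of your own. Each camera call takes 0.05 s, during which the arm holds its last target. There are 200 camera calls.

## Working session

There is one attempt and no reset: what is moved stays moved. The work goes in short steps, Python scripts to look and compute and a tool call to move; the robot and the scene stay as the last step left them, time stands still between calls to the robot, and variables do not carry over. Pictures are saved under pics/ and viewed, at most 10 in all, crops included, and the job is handed in when it is done.

Besides the shell and the picture viewer there is one more tool, called by a JSON object that holds its "api" and its "payload", one argument or row to a line. jog_arm: Moves the arm, as the interface text tells. Its arguments: {"type":"object","properties":{"plan":{"type":"array"},"grip_force":{"type":"number"}},"required":["plan"]}

```bash
ls; mkdir -p pics; cat > h.py <<'E'
import numpy as np, cv2
from cell import readout, viewer, close_job
def save(n,p): cv2.imwrite(f'pics/{n}.png',p['color'][:,:,::-1])
E
python3 - <<'E'
from h import *
print(readout.state())
for n in('side','top'):
    p=viewer.capture(n); save(n+'0',p)
    print(n,{k:v for k,v in p.items() if k!='color'})
    for o in('carton_a','rack','tray','stop','crate','roll_edge','roll_flat','pen','pad_card'):
        print(o,[(round(m['confidence'],2),np.round(m['at']).tolist(),int(m['pixels'].sum())) for m in viewer.masks_of(p,o)])
E
```

```text
pics
{'t': 0.0, 'joint_positions': array([ 1.14080305,  0.68996581, -0.19449461,  1.56630205,  0.15728095,
        0.90250254, -0.21509389]), 'dq': array([ 0.00013085,  0.00062339, -0.00056354,  0.00021257,  0.00065847,
       -0.00019547,  0.00110016]), 'joint_torque': array([ 9.01577423e-04, -5.27566159e+01, -1.26624450e+00, -1.53429848e+01,
       -5.25049295e-02,  6.64291583e-03,  1.46079806e-04]), 'ee_pos': array([ 0.27928703, -0.55848733,  0.25993203]), 'orientation': array([ 9.73225131e-01,  2.29852219e-01, -2.67540247e-04, -8.53993464e-04]), 'ft_force': array([-0.12461949, -0.09025957,  0.30492943]), 'wrist_torque': array([ 0.0184406 ,  0.02772482, -0.02247754]), 'gripper_force': 0.0, 'grip_width': 0.08782736012874362}
side {'vertical_fov': 48.29021163901127, 'cx': 324.8534642727557, 'cy': 202.75461287508588, 'k1': -0.05409161857668656, 'R': array([[ 0.59091547,  0.80671576, -0.00534589],
       [ 0.51092524, -0.3793621 , -0.77138822],
       [-0.62431907,  0.45309389, -0.63634238]]), 't': array([-0.22944104, -0.20741904,  1.42962511]), 'shot': 1}
carton_a [(0.88, [173.0, 409
[... 518 characters left out ...]
, 'R': array([[-0.07155311, -0.99742753, -0.00429814],
       [-0.97111235,  0.0706475 , -0.22792482],
       [ 0.22764215, -0.01213475, -0.97366925]]), 't': array([-0.04075978,  0.53136877,  0.79849517]), 'shot': 2}
carton_a [(0.8, [178.0, 192.0], 1132), (0.6, [152.0, 269.0], 840), (0.56, [165.0, 230.0], 1028)]
rack [(0.66, [268.0, 329.0], 438), (0.57, [171.0, 246.0], 3044)]
tray [(0.66, [205.0, 355.0], 3777)]
stop [(0.9, [162.0, 348.0], 735)]
crate [(0.95, [172.0, 440.0], 6239)]
roll_edge [(0.81, [268.0, 327.0], 428)]
roll_flat [(0.82, [233.0, 239.0], 602), (0.74, [206.0, 355.0], 3886), (0.7, [179.0, 193.0], 1113)]
pen []
pad_card [(0.81, [203.0, 295.0], 1394), (0.69, [267.0, 328.0], 448)]
```

```bash
python3 - <<'E'
import cv2
a=cv2.imread('pics/top0.png'); cv2.imwrite('pics/top0c.png',cv2.resize(a[90:330,140:540],(800,480),interpolation=cv2.INTER_CUBIC))
a=cv2.imread('pics/side0.png'); cv2.imwrite('pics/side0c.png',cv2.resize(a[110:370,140:500],(800,578),interpolation=cv2.INTER_CUBIC))
E
```

```text
(no output)
```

View pics/top0c.png

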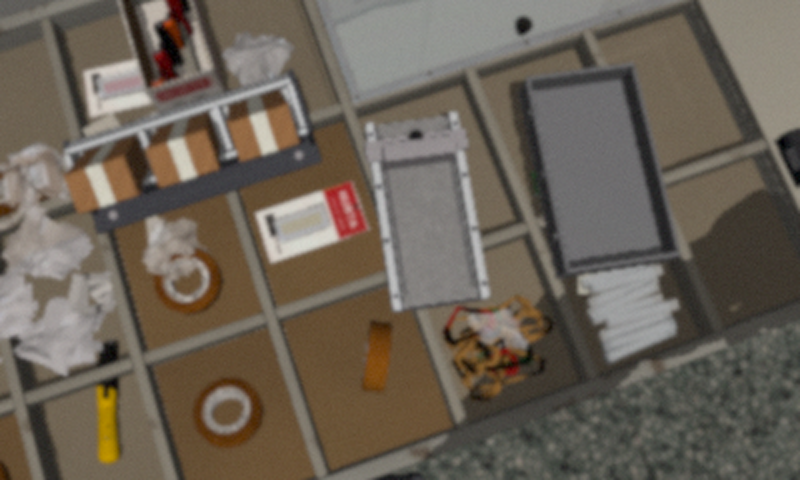

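View pics/side0c.png

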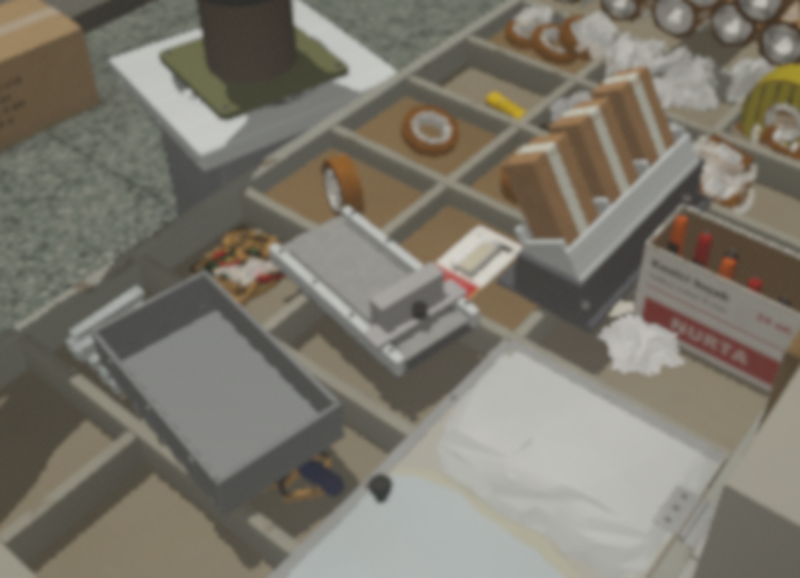

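The top view shows the rack at upper left (3 cartons, px ~190–270, 150–180), the tray in the middle with its stop at the far end, and the crate on the right. Next I zoom in for corner picks.

```bash
python3 - <<'E'
import cv2,numpy as np
t=cv2.imread('pics/top0.png'); s=cv2.imread('pics/side0.png')
def z(a,x,y,w,h,k):
    b=cv2.resize(a[y:y+h,x:x+w],(w*k,h*k),interpolation=cv2.INTER_CUBIC)
    for i in range(0,w,10): cv2.putText(b,str(x+i),(i*k,8),0,.3,(0,255,255),1) if i%20==0 else 0; cv2.line(b,(i*k,10),(i*k,14),(0,255,255),1)
    for j in range(0,h,10): cv2.putText(b,str(y+j),(0,j*k+4),0,.3,(0,255,255),1) if j%20==0 else 0; cv2.line(b,(22,j*k),(26,j*k),(0,255,255),1)
    return b
# rack
A=z(t,165,120,140,90,5); cv2.imwrite('pics/z1.png',A)
B=z(s,355,130,110,125,4)
C=z(s,255,195,100,90,4)
D=z(t,315,140,80,110,4)
H=600
W=np.zeros((600,800,3),np.uint8)
W[:500,:440]=B; W[:360,440:800]=C[:,:360]
cv2.imwrite('pics/z2.png',W); 
E
```

```text
(no output)
```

View pics/z1.png

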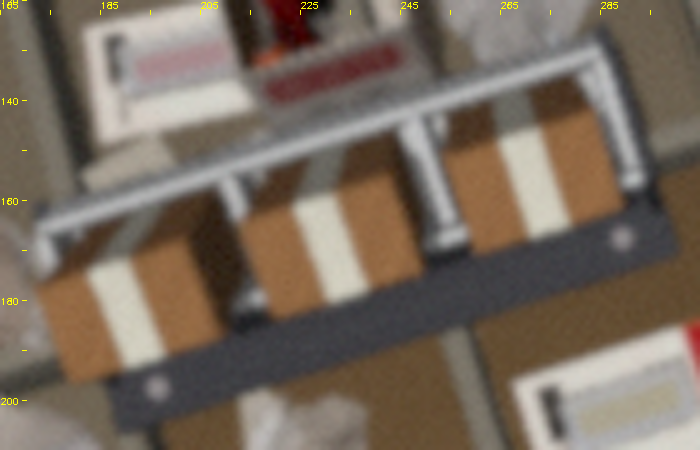

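View pics/z2.png

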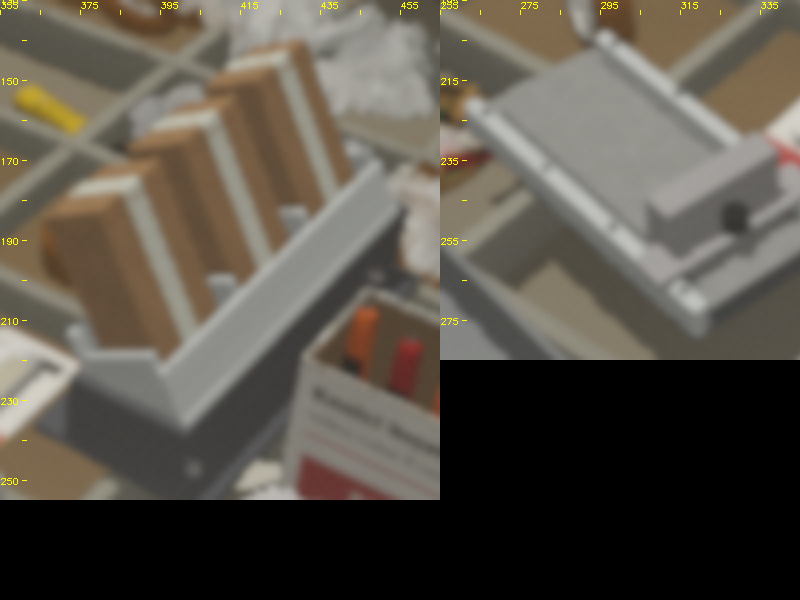

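```bash
cat >> h.py <<'E'
def proj(p,X):
    X=np.atleast_2d(X)@p['R'].T+p['t']; s=X[:,:2]/X[:,2:]
    f=200/np.tan(np.radians(p['vertical_fov']/2)); r2=(s**2).sum(1,keepdims=True)
    return s*(1+p['k1']*r2)*f+[p['cx'],p['cy']]
def pose(q,P):
    c,s=np.cos(q[3]),np.sin(q[3]); return np.asarray(P)@np.array([[c,s,0],[-s,c,0],[0,0,1]])+q[:3]
def inrack(P,yp,dx=-.002): # carton coords -> rack coords
    P=np.asarray(P)+[dx,0,0]; a=np.radians(30); c,s=np.cos(a),np.sin(a)
    return np.c_[P[:,0]*c-P[:,2]*s, P[:,1]+yp, P[:,0]*s+P[:,2]*c+.04]
E
cat > fit.py <<'E'
from h import *
import json
from scipy.optimize import least_squares
T=viewer.capture('top'); S=viewer.capture('side')
tz=lambda L:np.array(L)/2+[140,90]; sz=lambda L:np.array(L)/2.2222+[140,110]
r5=lambda L:np.array(L)/5+[165,120]; s4=lambda L:np.array(L)/4+[355,130]; c4=lambda L:(np.array(L)-[440,0])/4+[255,195]
def fit(name,obs,x0):
    def f(q): return np.concatenate([(proj(p,pose(q,P))-u).ravel() for p,P,u in obs])
    r=least_squares(f,x0,loss='soft_l1'); print(name,np.round(r.x,4),'deg',round(np.degrees(r.x[3]),2))
    for p,P,u in obs: print(np.round(proj(p,pose(r.x,P))-u,1).tolist())
    return r.x
a,b,h=.11,.0625,.045
C=[(a,b,h),(a,-b,h),(-a,-b,h),(-a,b,h)]
Q={}
Q['crate']=fit('crate',[(T,C,tz([(528,80),(633,66),(678,258),(566,272)])),(S,C,sz([(340,408),(215,488),(97,333),(205,277)]))],[.6,-.2,0.05,.2])
a,b,h=.105,.052,.022
Q['tray']=fit('tray',[(T,[(a,b,h),(a,-b,h),(-a,-b,h),(-a,b,h)],tz([(368,125),(460,113),(490,297),(392,311)])),(S,[(-a,-b,h),(a,-b,h),(-a,b,h)],c4([(465,103),(702,305),(605,32)]))],[.55,0,.05,.1])
tt=[]; 
CT=np.array([(.02,.03,.12),(.02,-.03,.12),(-.02,-.03,.12),(-.02,.03,.12)])
R=np.vstack([inrack(CT,y) for y in(-.08,0,.08)])
ut=r5([(445,155),(590,108),(622,210),(470,255),(243,222),(390,173),(424,275),(273,320),(40,288),(187,237),(224,337),(70,382)])
us=s4([(158,162),(105,207),(47,215),(105,168),(237,97),(188,147),(130,147),(180,107),(303,42),(265,82),(207,85),(250,50)])
Q['rack']=fit('rack',[(T,R,ut),(S,R,us)],[.6,.25,.0,.2])
# each carton separately (lateral slide)
for i,y in enumerate((-.08,0,.08)):
    k=slice(4*i,4*i+4); fit('c%d'%i,[(T,R[k],ut[k]),(S,R[k],us[k])],Q['rack'])
h=.036
us=c4([(647,203),(762,135),(782,150)]); W=[(-.01,-.039,h),(-.01,.039,h),(.01,.039,h)]
q=Q['tray']
Q['stop']=fit('stop',[(S,W,us)],[*pose(q,[.07,0,.018]),q[3]])
json.dump({k:list(v) for k,v in Q.items()},open('q.json','w'))
E
python3 fit.py
```

```text
crate [ 0.5526 -0.3427  0.0314  0.0681] deg 3.9
[[-1.8, -0.3], [-0.0, -0.3], [0.0, -0.5], [-1.3, 0.9]]
[[-0.3, 0.3], [-0.4, 0.3], [-3.4, 0.4], [0.2, -1.4]]
tray [ 0.523  -0.1517  0.0375  0.0608] deg 3.48
[[-1.3, -0.6], [-1.3, -0.5], [-0.4, 0.4], [0.0, -0.1]]
[[-1.1, -0.1], [-3.5, 2.1], [-0.2, -0.7]]
rack [0.6201 0.1012 0.0387 0.2507] deg 14.37
[[-1.1, 0.2], [0.2, 0.0], [0.1, -0.6], [0.6, -0.0], [-1.5, -0.2], [-0.3, -0.1], [-0.2, -0.8], [-0.1, -0.1], [-1.7, -0.2], [-0.5, 0.1], [-0.3, -0.3], [0.3, 0.5]]
[[0.8, -0.2], [-1.6, 1.6], [-1.3, 0.9], [-0.1, -0.1], [0.1, 0.1], [-1.8, -0.6], [-1.4, 1.1], [0.4, -0.4], [0.8, -0.6], [-2.4, 0.1], [-1.9, 1.5], [0.3, -0.3]]
c0 [0.6203 0.1015 0.0395 0.2468] deg 14.14
[[-1.4, 0.1], [-0.0, 0.0], [-0.2, -0.5], [0.3, -0.1]]
[[0.9, -0.6], [-1.5, 1.1], [-1.2, 0.4], [0.1, -0.5]]
c1 [0.62   0.1014 0.0382 0.2544] deg 14.58
[[-1.4, -0.0], [-0.3, -0.1], [-0.1, -0.8], [0.1, -0.0]]
[[-0.0, 0.3], [-1.8, -0.4], [-1.4, 1.4], [0.3, -0.2]]
c2 [0.6204 0.1008 0.0387 0.2516] deg 14.42
[[-1.5, -0.3], [-0.3, -0.0], [-0.1, -0.4], [0.5, 0.3]]
[[0.8, -0.5], [-2.5, 0.2], [-1.9, 1.6], [0.2, -0.2]]
stop [ 0.5898 -0.1486  0.0599  0.094 ] deg 5.39
[[0.1, -0.2], [-0.8, -0.4], [0.6, 0.6]]
```

```bash
cat > ov.py <<'E'
from h import *
import json,sys
Q={k:np.array(v) for k,v in json.load(open('q.json')).items()}
def box(a,b,c,d,z0,z1): 
    P=[(x,y,z) for z in(z0,z1) for x,y in((a,c),(b,c),(b,d),(a,d))]
    E=[(0,1),(1,2),(2,3),(3,0),(4,5),(5,6),(6,7),(7,4),(0,4),(1,5),(2,6),(3,7)]
    return np.array(P),E
def draw(p,x,y,w,h,k):
    im=cv2.resize(np.ascontiguousarray(p['color'][y:y+h,x:x+w,::-1]),None,fx=k,fy=k,interpolation=cv2.INTER_CUBIC)
    L=[('crate',box(-.11,.11,-.0625,.0625,0,.045)),('tray',box(-.105,.105,-.052,.052,0,.022)),('stop',box(-.01,.01,-.039,.039,0,.036))]
    for yp in(-.08,0,.08):
        P,E=box(-.02,.02,-.03,.03,0,.12); L.append(('rack',(inrack(P,yp),E)))
    for n,(P,E) in L:
        u=(proj(p,pose(Q[n],P))-[x,y]+.5)*k
        for i,j in E: cv2.line(im,*[tuple(int(v) for v in np.round(u[m]*4)) for m in(i,j)],(0,255,0),1,cv2.LINE_AA,2)
    return im
if __name__=='__main__':
    T=viewer.capture('top'); S=viewer.capture('side')
    A=draw(T,165,110,320,145,2.5); B=draw(S,180,130,285,220,2)
    W=np.zeros((600,800,3),np.uint8); 
    A=A[:362]; W[:0]
    cv2.imwrite('pics/ovt.png',A); cv2.imwrite('pics/ovs.png',draw(S,175,130,290,214,2.7))
E
python3 ov.py
```

```text
(no output)
```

View pics/ovt.png

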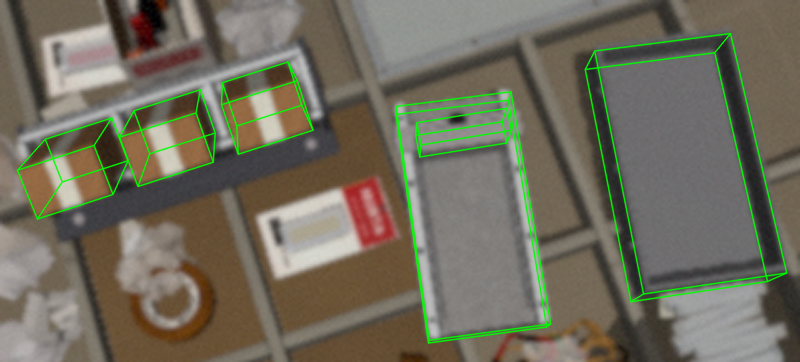

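View pics/ovs.png

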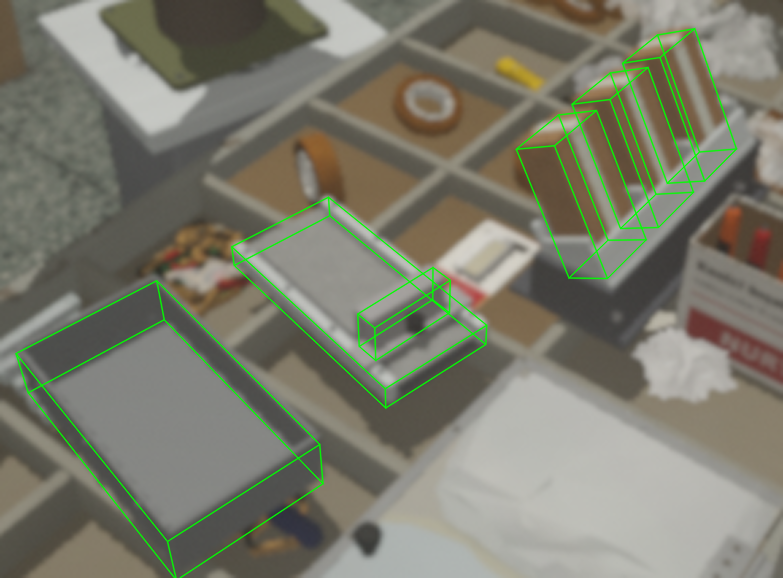

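The overlays fit the objects within a few mm. Next is a motion planning helper.

```bash
cat > go.py <<'E'
from h import *
import json,sys
from scipy.spatial.transform import Rotation as Ro
from scipy.linalg import fractional_matrix_power as fmp
Q={k:np.array(v) for k,v in json.load(open('q.json')).items()}
B=np.array([[0,1,0],[1,0,0],[0,0,-1.]])
Rz=lambda a:Ro.from_euler('z',a).as_matrix()
def pocket(y,h,lean=30): # TCP at height h along carton axis
    q=Q['rack']; a=np.radians(30)
    p=pose(q,inrack([[0,0,h]],y))[0]
    return Rz(q[3])@Ro.from_euler('y',-lean,degrees=True).as_matrix()@B,p
def up(obj,x,y,z): # upright, tool y along object's x; z = world TCP height
    q=Q[obj]; p=pose(q,[x,y,0]); return Rz(q[3])@B,np.array([p[0],p[1],z])
def M(R,p): T=np.eye(4); T[:3,:3]=R; T[:3,3]=p; return T
def cur():
    s=readout.state(); return M(Ro.from_quat(s['orientation']).as_matrix(),s['ee_pos']),s
def plan(goals,c=None,sp=.95):
    if c is None: c,s=cur(); print('t',round(s['t'],2),'pos',s['ee_pos'].round(4),'F',s['ft_force'].round(2),'grip',round(s['grip_width'],4),'q',s['joint_positions'].round(2))
    for R,p in goals:
        D=np.linalg.inv(c)@M(R,p); w=Ro.from_matrix(D[:3,:3]).as_rotvec()
        n=max(1,int(np.ceil(max(np.linalg.norm(D[:3,3])/.025,np.linalg.norm(w)/np.radians(5))/sp)))
        while 1:
            d=np.real(fmp(D,1/n)); t=d[:3,3]/.025; w=np.degrees(Ro.from_matrix(d[:3,:3]).as_rotvec())/5
            if max(abs(np.r_[t,w]).max(),0)<=1: break
            n+=1
        pts=[(c@np.real(fmp(D,k)))[:3,3].round(3).tolist() for k in(.33,.67)]
        print(n,'x t',t.round(3),'w',w.round(3),'via',pts,'->',p.round(3)); c=M(R,p)
E
cat > p1.py <<'E'
from go import *
plan([(Rz(Q['rack'][3])@B,np.array([.50,-.0,.30])),pocket(-.08,.185),pocket(-.08,.095),pocket(-.08,.12)])
E
python3 p1.py
```

```text
t 1.2 pos [ 0.2796 -0.559   0.2607] F [-0.15  0.55  0.06] grip 0.0878 q [ 1.14  0.69 -0.19  1.57  0.16  0.9  -0.22]
26 x t [ 0.996 -0.079 -0.06 ] w [ 0.    -0.    -0.598] via [[0.437, -0.416, 0.274], [0.517, -0.212, 0.287]] -> [ 0.5 -0.   0.3]
7 x t [-0.067  0.186  0.41 ] w [-0.857  0.     0.   ] via [[0.512, -0.001, 0.277], [0.529, -0.001, 0.256]] -> [0.549 0.    0.238]
4 x t [ 0.  -0.   0.9] w [0. 0. 0.] via [[0.563, 0.004, 0.212], [0.578, 0.008, 0.186]] -> [0.592 0.011 0.16 ]
2 x t [ 0.   0.  -0.5] w [0. 0. 0.] via [[0.588, 0.01, 0.167], [0.584, 0.009, 0.175]] -> [0.58  0.008 0.182]
```

{"api": "jog_arm", "payload": {
  "plan": [
    {"tx":0.996,"ty":-0.08,"tz":-0.06,"wz":-0.6,"grip":-1},
    {"tx":0.996,"ty":-0.08,"tz":-0.06,"wz":-0.6,"grip":-1},
    {"tx":0.996,"ty":-0.08,"tz":-0.06,"wz":-0.6,"grip":-1},
    {"tx":0.996,"ty":-0.08,"tz":-0.06,"wz":-0.6,"grip":-1},
    {"tx":0.996,"ty":-0.08,"tz":-0.06,"wz":-0.6,"grip":-1},
    {"tx":0.996,"ty":-0.08,"tz":-0.06,"wz":-0.6,"grip":-1},
    {"tx":0.996,"ty":-0.08,"tz":-0.06,"wz":-0.6,"grip":-1},
    {"tx":0.996,"ty":-0.08,"tz":-0.06,"wz":-0.6,"grip":-1},
    {"tx":0.996,"ty":-0.08,"tz":-0.06,"wz":-0.6,"grip":-1},
    {"tx":0.996,"ty":-0.08,"tz":-0.06,"wz":-0.6,"grip":-1},
    {"tx":0.996,"ty":-0.08,"tz":-0.06,"wz":-0.6,"grip":-1},
    {"tx":0.996,"ty":-0.08,"tz":-0.06,"wz":-0.6,"grip":-1},
    {"tx":0.996,"ty":-0.08,"tz":-0.06,"wz":-0.6,"grip":-1},
    {"tx":0.996,"ty":-0.08,"tz":-0.06,"wz":-0.6,"grip":-1},
    {"tx":0.996,"ty":-0.08,"tz":-0.06,"wz":-0.6,"grip":-1},
    {"tx":0.996,"ty":-0.08,"tz":-0.06,"wz":-0.6,"grip":-1},
    {"tx":0.996,"ty":-0.08,"tz":-0.06,"wz":-0.6,"grip":-1},
    {"tx":0.996,"ty":-0.08,"tz":-0.06,"wz":-0.6,"grip":-1},
    {"tx":0.996,"ty":-0.08,"tz":-0.06,"wz":-0.6,"grip":-1},
    {"tx":0.996,"ty":-0.08,"tz":-0.06,"wz":-0.6,"grip":-1}
  ],
  "grip_force": 25
}}

```text
validation failed for argument at $.pl...
```

{"api": "jog_arm", "payload": {
  "plan": [
    {"tx":0.996,"ty":-0.08,"tz":-0.06,"wz":-0.6,"grip":-1},
    {"tx":0.996,"ty":-0.08,"tz":-0.06,"wz":-0.6,"grip":-1},
    {"tx":0.996,"ty":-0.08,"tz":-0.06,"wz":-0.6,"grip":-1},
    {"tx":0.996,"ty":-0.08,"tz":-0.06,"wz":-0.6,"grip":-1},
    {"tx":0.996,"ty":-0.08,"tz":-0.06,"wz":-0.6,"grip":-1},
    {"tx":0.996,"ty":-0.08,"tz":-0.06,"wz":-0.6,"grip":-1},
    {"tx":-0.07,"ty":0.19,"tz":0.41,"wx":-0.86,"grip":-1},
    {"tx":-0.07,"ty":0.19,"tz":0.41,"wx":-0.86,"grip":-1},
    {"tx":-0.07,"ty":0.19,"tz":0.41,"wx":-0.86,"grip":-1},
    {"tx":-0.07,"ty":0.19,"tz":0.41,"wx":-0.86,"grip":-1},
    {"tx":-0.07,"ty":0.19,"tz":0.41,"wx":-0.86,"grip":-1},
    {"tx":-0.07,"ty":0.19,"tz":0.41,"wx":-0.86,"grip":-1},
    {"tx":-0.07,"ty":0.19,"tz":0.41,"wx":-0.86,"grip":-1},
    {"grip":-1},
    {"grip":-1}
  ]
}}

```text
validation failed for argument at $.pl...
```

```bash
cat > p2.py <<'E'
from go import *
plan([pocket(-.08,.185),pocket(-.08,.095)])
E
python3 p2.py
```

```text
t 1.2 pos [ 0.2796 -0.559   0.2607] F [-0.15  0.55  0.06] grip 0.0878 q [ 1.14  0.69 -0.19  1.57  0.16  0.9  -0.22]
27 x t [ 0.985 -0.028  0.091] w [-0.187  0.151 -0.562] via [[0.449, -0.421, 0.249], [0.547, -0.218, 0.248]] -> [0.549 0.    0.238]
4 x t [ 0.  -0.   0.9] w [0. 0. 0.] via [[0.563, 0.004, 0.212], [0.578, 0.008, 0.186]] -> [0.592 0.011 0.16 ]
```

{"api": "jog_arm", "payload": {
  "plan": [
    {"tx":0.996,"ty":-0.08,"tz":-0.06,"wx":0,"wy":0,"wz":-0.6,"grip":-1},
    {"tx":0.996,"ty":-0.08,"tz":-0.06,"wx":0,"wy":0,"wz":-0.6,"grip":-1},
    {"tx":0.996,"ty":-0.08,"tz":-0.06,"wx":0,"wy":0,"wz":-0.6,"grip":-1},
    {"tx":0.996,"ty":-0.08,"tz":-0.06,"wx":0,"wy":0,"wz":-0.6,"grip":-1},
    {"tx":0.996,"ty":-0.08,"tz":-0.06,"wx":0,"wy":0,"wz":-0.6,"grip":-1},
    {"tx":0.996,"ty":-0.08,"tz":-0.06,"wx":0,"wy":0,"wz":-0.6,"grip":-1},
    {"tx":0.996,"ty":-0.08,"tz":-0.06,"wx":0,"wy":0,"wz":-0.6,"grip":-1},
    {"tx":0.996,"ty":-0.08,"tz":-0.06,"wx":0,"wy":0,"wz":-0.6,"grip":-1},
    {"tx":0.996,"ty":-0.08,"tz":-0.06,"wx":0,"wy":0,"wz":-0.6,"grip":-1},
    {"tx":0.996,"ty":-0.08,"tz":-0.06,"wx":0,"wy":0,"wz":-0.6,"grip":-1},
    {"tx":0.996,"ty":-0.08,"tz":-0.06,"wx":0,"wy":0,"wz":-0.6,"grip":-1},
    {"tx":0.996,"ty":-0.08,"tz":-0.06,"wx":0,"wy":0,"wz":-0.6,"grip":-1},
    {"tx":0.996,"ty":-0.08,"tz":-0.06,"wx":0,"wy":0,"wz":-0.6,"grip":-1},
    {"tx":0.996,"ty":-0.08,"tz":-0.06,"wx":0,"wy":0,"wz":-0.6,"grip":-1},
    {"tx":0.996,"ty":-0.08,"tz":-0.06,"wx":0,"wy":0,"wz":-0.6,"grip":-1},
    {"tx":0.996,"ty":-0.08,"tz":-0.06,"wx":0,"wy":0,"wz":-0.6,"grip":-1},
    {"tx":0.996,"ty":-0.08,"tz":-0.06,"wx":0,"wy":0,"wz":-0.6,"grip":-1},
    {"tx":0.996,"ty":-0.08,"tz":-0.06,"wx":0,"wy":0,"wz":-0.6,"grip":-1},
    {"tx":0.996,"ty":-0.08,"tz":-0.06,"wx":0,"wy":0,"wz":-0.6,"grip":-1},
    {"tx":0.996,"ty":-0.08,"tz":-0.06,"wx":0,"wy":0,"wz":-0.6,"grip":-1}
  ],
  "grip_force": 25
}}

```text
t: 2.87
ee_pos: [0.5209, -0.146, 0.2909]
orientation: [0.727, 0.687, 0.0, 0.0]
ft_force: [-1.2, -0.1, 0.2]
grip_width: 0.088
gripper_force: 0.0
```

{"api": "jog_arm", "payload": {
  "plan": [
    {"tx":0.996,"ty":-0.08,"tz":-0.06,"wx":0,"wy":0,"wz":-0.6,"grip":-1},
    {"tx":0.996,"ty":-0.08,"tz":-0.06,"wx":0,"wy":0,"wz":-0.6,"grip":-1},
    {"tx":0.996,"ty":-0.08,"tz":-0.06,"wx":0,"wy":0,"wz":-0.6,"grip":-1},
    {"tx":0.996,"ty":-0.08,"tz":-0.06,"wx":0,"wy":0,"wz":-0.6,"grip":-1},
    {"tx":0.996,"ty":-0.08,"tz":-0.06,"wx":0,"wy":0,"wz":-0.6,"grip":-1},
    {"tx":0.996,"ty":-0.08,"tz":-0.06,"wx":0,"wy":0,"wz":-0.6,"grip":-1},
    {"tx":-0.07,"ty":0.19,"tz":0.41,"wx":-0.86,"wy":0,"wz":0,"grip":-1},
    {"tx":-0.07,"ty":0.19,"tz":0.41,"wx":-0.86,"wy":0,"wz":0,"grip":-1},
    {"tx":-0.07,"ty":0.19,"tz":0.41,"wx":-0.86,"wy":0,"wz":0,"grip":-1},
    {"tx":-0.07,"ty":0.19,"tz":0.41,"wx":-0.86,"wy":0,"wz":0,"grip":-1},
    {"tx":-0.07,"ty":0.19,"tz":0.41,"wx":-0.86,"wy":0,"wz":0,"grip":-1},
    {"tx":-0.07,"ty":0.19,"tz":0.41,"wx":-0.86,"wy":0,"wz":0,"grip":-1},
    {"tx":-0.07,"ty":0.19,"tz":0.41,"wx":-0.86,"wy":0,"wz":0,"grip":-1},
    {"tx":0,"ty":0,"tz":0,"wx":0,"wy":0,"wz":0,"grip":-1},
    {"tx":0,"ty":0,"tz":0,"wx":0,"wy":0,"wz":0,"grip":-1}
  ]
}}

```text
t: 4.12
ee_pos: [0.5319, -0.0059, 0.2483]
orientation: [0.601, 0.776, 0.148, 0.124]
ft_force: [-0.1, -0.0, -0.1]
grip_width: 0.0882
gripper_force: 0.0
```

```bash
python3 p2.py
```

```text
t 4.12 pos [ 0.5319 -0.0059  0.2483] F [-0.1  -0.02 -0.11] grip 0.0882 q [ 0.2   0.51 -0.36  2.19  1.01  0.14 -0.81]
2 x t [0.04  0.239 0.335] w [-0.773  0.081  0.031] via [[0.537, -0.004, 0.245], [0.543, -0.002, 0.241]] -> [0.549 0.    0.238]
4 x t [ 0.  -0.   0.9] w [0. 0. 0.] via [[0.563, 0.004, 0.212], [0.578, 0.008, 0.186]] -> [0.592 0.011 0.16 ]
```

{"api": "jog_arm", "payload": {
  "plan": [
    {"tx":0.02,"ty":0.16,"tz":0.22,"wx":-0.52,"wy":0.05,"wz":0.02,"grip":-1},
    {"tx":0.02,"ty":0.16,"tz":0.22,"wx":-0.52,"wy":0.05,"wz":0.02,"grip":-1},
    {"tx":0.02,"ty":0.16,"tz":0.22,"wx":-0.52,"wy":0.05,"wz":0.02,"grip":-1},
    {"tx":0,"ty":0,"tz":0,"wx":0,"wy":0,"wz":0,"grip":-1}
  ]
}}

```text
t: 4.45
ee_pos: [0.5372, -0.0086, 0.2431]
orientation: [0.599, 0.772, 0.16, 0.139]
ft_force: [-0.3, 0.1, 0.4]
grip_width: 0.0883
gripper_force: 0.0
```

```bash
python3 p2.py
```

```text
t 4.45 pos [ 0.5372 -0.0086  0.2431] F [-0.28  0.1   0.41] grip 0.0883 q [ 0.24  0.53 -0.41  2.21  1.56  0.15 -1.35]
2 x t [0.119 0.196 0.206] w [-0.557  0.129  0.033] via [[0.541, -0.006, 0.241], [0.545, -0.003, 0.239]] -> [0.549 0.    0.238]
4 x t [ 0.  -0.   0.9] w [0. 0. 0.] via [[0.563, 0.004, 0.212], [0.578, 0.008, 0.186]] -> [0.592 0.011 0.16 ]
```

```bash
cat > p3.py <<'E'
from go import *
plan([pocket(-.08,.14,26),pocket(-.08,.095,30)])
E
python3 p3.py
```

```text
t 4.45 pos [ 0.5372 -0.0086  0.2431] F [-0.28  0.1   0.41] grip 0.0883 q [ 0.24  0.53 -0.41  2.21  1.56  0.15 -1.35]
3 x t [0.088 0.186 0.733] w [-0.105  0.087  0.019] via [[0.548, -0.004, 0.228], [0.559, 0.001, 0.213]] -> [0.57  0.006 0.199]
2 x t [-0.     0.047  0.899] w [-0.4  0.  -0. ] via [[0.577, 0.008, 0.186], [0.585, 0.01, 0.173]] -> [0.592 0.011 0.16 ]
```

{"api": "jog_arm", "payload": {
  "plan": [
    {"tx":0.07,"ty":0.14,"tz":0.55,"wx":-0.08,"wy":0.06,"wz":0.01,"grip":-1},
    {"tx":0.07,"ty":0.14,"tz":0.55,"wx":-0.08,"wy":0.06,"wz":0.01,"grip":-1},
    {"tx":0.07,"ty":0.14,"tz":0.55,"wx":-0.08,"wy":0.06,"wz":0.01,"grip":-1},
    {"tx":0.07,"ty":0.14,"tz":0.55,"wx":-0.08,"wy":0.06,"wz":0.01,"grip":-1},
    {"tx":0,"ty":0,"tz":0,"wx":0,"wy":0,"wz":0,"grip":-1}
  ]
}}

```text
t: 4.87
ee_pos: [0.5708, 0.0063, 0.1974]
orientation: [0.598, 0.77, 0.176, 0.137]
ft_force: [0.5, -0.3, 0.3]
grip_width: 0.0879
gripper_force: 0.0
```

```bash
python3 p3.py
```

```text
t 4.87 pos [0.5708 0.0063 0.1974] F [ 0.53 -0.34  0.26] grip 0.0879 q [ 0.34  0.69 -0.61  2.17  1.9   0.31 -1.66]
1 x t [-0.014  0.013 -0.063] w [-0.031  0.011 -0.008] via [[0.571, 0.006, 0.198], [0.571, 0.006, 0.198]] -> [0.57  0.006 0.199]
2 x t [-0.     0.047  0.899] w [-0.4  0.  -0. ] via [[0.577, 0.008, 0.186], [0.585, 0.01, 0.173]] -> [0.592 0.011 0.16 ]
```

{"api": "jog_arm", "payload": {
  "plan": [
    {"tx":0,"ty":0.03,"tz":0.58,"wx":-0.28,"wy":0,"wz":0,"grip":-1},
    {"tx":0,"ty":0.03,"tz":0.58,"wx":-0.28,"wy":0,"wz":0,"grip":-1},
    {"tx":0,"ty":0.03,"tz":0.58,"wx":-0.28,"wy":0,"wz":0,"grip":-1},
    {"tx":0,"ty":0,"tz":0,"wx":0,"wy":0,"wz":0,"grip":-1}
  ]
}}

```text
t: 5.2
ee_pos: [0.5904, 0.0105, 0.1588]
orientation: [0.593, 0.763, 0.203, 0.159]
ft_force: [0.3, 0.3, -0.8]
grip_width: 0.0881
gripper_force: 0.0
```

```bash
cat > p4.py <<'E'
from go import *
plan([pocket(-.08,.095),pocket(-.08,.13)])
E
python3 p4.py
```

```text
t 5.2 pos [0.5904 0.0105 0.1588] F [ 0.29  0.28 -0.79] grip 0.0881 q [ 0.43  0.85 -0.78  2.2   2.16  0.53 -1.85]
1 x t [ 0.018  0.094 -0.   ] w [-0.03   0.028 -0.002] via [[0.591, 0.011, 0.159], [0.592, 0.011, 0.16]] -> [0.592 0.011 0.16 ]
2 x t [ 0.   0.  -0.7] w [0. 0. 0.] via [[0.587, 0.01, 0.17], [0.581, 0.009, 0.18]] -> [0.575 0.007 0.19 ]
```

{"api": "jog_arm", "payload": {
  "plan": [
    {"tx":0.02,"ty":0.09,"tz":0,"wx":-0.03,"wy":0.03,"wz":0,"grip":1},
    {"tx":0,"ty":0,"tz":0,"wx":0,"wy":0,"wz":0,"grip":1},
    {"tx":0,"ty":0,"tz":0,"wx":0,"wy":0,"wz":0,"grip":1},
    {"tx":0,"ty":0,"tz":0,"wx":0,"wy":0,"wz":0,"grip":1},
    {"tx":0,"ty":0,"tz":0,"wx":0,"wy":0,"wz":0,"grip":1},
    {"tx":0,"ty":0,"tz":0,"wx":0,"wy":0,"wz":0,"grip":1}
  ]
}}

```text
t: 5.7
ee_pos: [0.5936, 0.0128, 0.1633]
orientation: [0.591, 0.763, 0.207, 0.161]
ft_force: [-0.4, -0.3, -1.0]
grip_width: 0.0503
gripper_force: 0.0
```

{"api": "jog_arm", "payload": {
  "plan": [
    {"tx":0,"ty":0,"tz":-0.3,"wx":0,"wy":0,"wz":0,"grip":1},
    {"tx":0,"ty":0,"tz":-0.3,"wx":0,"wy":0,"wz":0,"grip":1},
    {"tx":0,"ty":0,"tz":-0.3,"wx":0,"wy":0,"wz":0,"grip":1},
    {"tx":0,"ty":0,"tz":0,"wx":0,"wy":0,"wz":0,"grip":1},
    {"tx":0,"ty":0,"tz":0,"wx":0,"wy":0,"wz":0,"grip":1}
  ]
}}

```text
t: 6.12
ee_pos: [0.5821, 0.0096, 0.1824]
orientation: [0.591, 0.763, 0.207, 0.161]
ft_force: [1.5, 0.8, -3.8]
grip_width: 0.0396
gripper_force: 25.0
```

```bash
cat > p5.py <<'E'
from go import *
s=readout.state(); print(s['wrist_torque'].round(2))
print('to crate'); a=Q['crate']
plan([pocket(-.08,.185),pocket(-.08,.20,0),up('crate',.05,0,.26),up('crate',.05,0,a[2]+.005+.095+.01)])
E
python3 p5.py
```

```text
[-0.16  0.62  0.  ]
to crate
t 6.12 pos [0.5821 0.0096 0.1824] F [ 1.45  0.84 -3.83] grip 0.0396 q [ 0.43  0.79 -0.78  2.21  2.13  0.49 -1.84]
3 x t [-0.01  -0.027 -0.873] w [ 0.024 -0.001  0.005] via [[0.571, 0.007, 0.201], [0.56, 0.003, 0.22]] -> [0.549 0.    0.238]
7 x t [ 0.    -0.019 -0.085] w [ 0.857  0.    -0.   ] via [[0.546, -0.0, 0.242], [0.543, -0.001, 0.246]] -> [ 0.541 -0.002  0.251]
15 x t [-0.917  0.012 -0.024] w [0.   0.   0.14] via [[0.568, -0.112, 0.254], [0.589, -0.227, 0.257]] -> [ 0.602 -0.339  0.26 ]
5 x t [ 0.    -0.     0.949] w [ 0.  0. -0.] via [[0.602, -0.339, 0.221], [0.602, -0.339, 0.181]] -> [ 0.602 -0.339  0.141]
```

{"api": "jog_arm", "payload": {
  "plan": [
    {"tx":0,"ty":0,"tz":-0.3,"wx":0,"wy":0,"wz":0,"grip":1},
    {"tx":0,"ty":0,"tz":0,"wx":0,"wy":0,"wz":0,"grip":1},
    {"tx":0,"ty":0,"tz":0,"wx":0,"wy":0,"wz":0,"grip":1},
    {"tx":0,"ty":0,"tz":0,"wx":0,"wy":0,"wz":0,"grip":1}
  ]
}}

```text
t: 6.45
ee_pos: [0.5786, 0.009, 0.1884]
orientation: [0.591, 0.763, 0.207, 0.16]
ft_force: [1.4, 0.3, -4.8]
grip_width: 0.0399
gripper_force: 25.0
```

```bash
python3 p5.py; python3 - <<'E'
from go import *
for i in range(3):
    p=viewer.capture('side'); s=readout.state(); print(s['ft_force'].round(2),s['wrist_torque'].round(3))
save('lift1',p)
# predicted top face of carton for slip s, overlay
c,s=cur()
im=cv2.resize(np.ascontiguousarray(p['color'][100:260,340:500,::-1]),None,fx=3.75,fy=3.75,interpolation=cv2.INTER_CUBIC)
cv2.imwrite('pics/lift1c.png',im)
E
```

```text
[-0.17  0.67 -0.05]
to crate
t 6.45 pos [0.5786 0.009  0.1884] F [ 1.38  0.28 -4.77] grip 0.0399 q [ 0.44  0.77 -0.78  2.22  2.12  0.48 -1.84]
3 x t [-0.012 -0.026 -0.78 ] w [ 0.023 -0.003  0.005] via [[0.569, 0.006, 0.205], [0.559, 0.003, 0.222]] -> [0.549 0.    0.238]
7 x t [ 0.    -0.019 -0.085] w [ 0.857  0.    -0.   ] via [[0.546, -0.0, 0.242], [0.543, -0.001, 0.246]] -> [ 0.541 -0.002  0.251]
15 x t [-0.917  0.012 -0.024] w [0.   0.   0.14] via [[0.568, -0.112, 0.254], [0.589, -0.227, 0.257]] -> [ 0.602 -0.339  0.26 ]
5 x t [ 0.    -0.     0.949] w [ 0.  0. -0.] via [[0.602, -0.339, 0.221], [0.602, -0.339, 0.181]] -> [ 0.602 -0.339  0.141]
[ 0.96 -0.11 -5.18] [-0.242  0.67  -0.029]
[ 0.71  0.81 -4.68] [-0.22   0.675  0.002]
[ 0.72  0.26 -4.6 ] [-0.3    0.748  0.044]
```

View pics/lift1c.png

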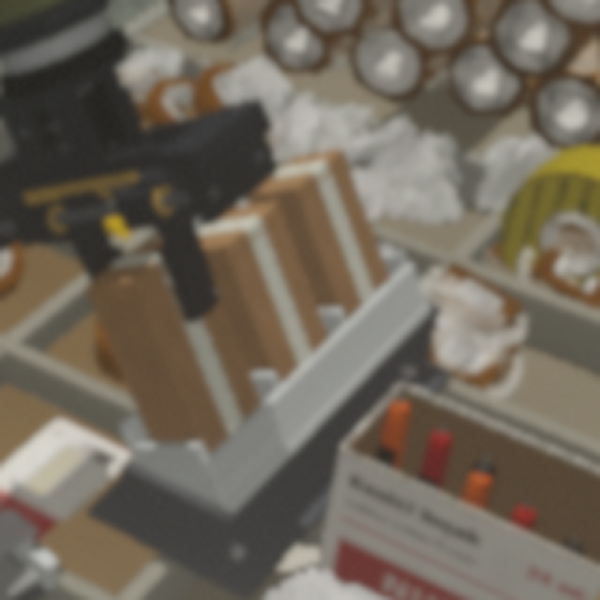

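That is about 5 N, so the near carton (pocket −80) is the heavy one. I'll set it back in its pocket and do the light ones first.

{"api": "jog_arm", "payload": {
  "plan": [
    {"tx":0,"ty":0,"tz":0.3,"wx":0,"wy":0,"wz":0,"grip":1},
    {"tx":0,"ty":0,"tz":0.25,"wx":0,"wy":0,"wz":0,"grip":1},
    {"tx":0,"ty":0,"tz":0.1,"wx":0,"wy":0,"wz":0,"grip":1},
    {"tx":0,"ty":0,"tz":0,"wx":0,"wy":0,"wz":0,"grip":1}
  ]
}}

```text
t: 6.93
ee_pos: [0.5872, 0.0112, 0.1735]
orientation: [0.591, 0.763, 0.207, 0.16]
ft_force: [2.5, 0.8, -6.3]
grip_width: 0.04
gripper_force: 25.0
```

{"api": "jog_arm", "payload": {
  "plan": [
    {"tx":0,"ty":0,"tz":0.12,"wx":0,"wy":0,"wz":0,"grip":1},
    {"tx":0,"ty":0,"tz":0.1,"wx":0,"wy":0,"wz":0,"grip":1},
    {"tx":0,"ty":0,"tz":0,"wx":0,"wy":0,"wz":0,"grip":1}
  ]
}}

```text
t: 7.18
ee_pos: [0.5891, 0.0121, 0.1718]
orientation: [0.59, 0.763, 0.208, 0.162]
ft_force: [-10.0, -4.0, 16.2]
grip_width: 0.0399
gripper_force: 25.1
```

{"api": "jog_arm", "payload": {
  "plan": [
    {"tx":0,"ty":0,"tz":-0.1,"wx":0,"wy":0,"wz":0,"grip":-1},
    {"tx":0,"ty":0,"tz":0,"wx":0,"wy":0,"wz":0,"grip":-1},
    {"tx":0,"ty":0,"tz":0,"wx":0,"wy":0,"wz":0,"grip":-1},
    {"tx":0,"ty":0,"tz":0,"wx":0,"wy":0,"wz":0,"grip":-1},
    {"tx":0,"ty":0,"tz":0,"wx":0,"wy":0,"wz":0,"grip":-1},
    {"tx":0,"ty":0,"tz":-0.7,"wx":0,"wy":0,"wz":0,"grip":-1},
    {"tx":0,"ty":0,"tz":-0.7,"wx":0,"wy":0,"wz":0,"grip":-1},
    {"tx":0,"ty":0,"tz":-0.7,"wx":0,"wy":0,"wz":0,"grip":-1},
    {"tx":0,"ty":0,"tz":0,"wx":0,"wy":0,"wz":0,"grip":-1}
  ]
}}

```text
t: 7.93
ee_pos: [0.5621, 0.0049, 0.2193]
orientation: [0.591, 0.763, 0.207, 0.162]
ft_force: [-0.4, 0.2, 0.5]
grip_width: 0.0881
gripper_force: 0.0
```

```bash
cat > p6.py <<'E'
from go import *
plan([pocket(0,.16),pocket(0,.095)])
E
python3 p6.py
```

```text
t 7.93 pos [0.5621 0.0049 0.2193] F [-0.37  0.22  0.5 ] grip 0.0881 q [ 0.45  0.69 -0.77  2.24  2.07  0.41 -1.81]
4 x t [ 0.789 -0.028  0.017] w [0.024 0.    0.008] via [[0.555, 0.03, 0.218], [0.548, 0.056, 0.217]] -> [0.541 0.081 0.216]
3 x t [ 0.    -0.     0.867] w [0. 0. 0.] via [[0.551, 0.084, 0.198], [0.562, 0.086, 0.179]] -> [0.572 0.089 0.16 ]
```

{"api": "jog_arm", "payload": {
  "plan": [
    {"tx":0.79,"ty":-0.03,"tz":0.02,"wx":0.02,"wy":0,"wz":0.01,"grip":-1},
    {"tx":0.79,"ty":-0.03,"tz":0.02,"wx":0.02,"wy":0,"wz":0.01,"grip":-1},
    {"tx":0.79,"ty":-0.03,"tz":0.02,"wx":0.02,"wy":0,"wz":0.01,"grip":-1},
    {"tx":0.79,"ty":-0.03,"tz":0.02,"wx":0.02,"wy":0,"wz":0.01,"grip":-1},
    {"tx":0,"ty":0,"tz":0.65,"wx":0,"wy":0,"wz":0,"grip":-0.6},
    {"tx":0,"ty":0,"tz":0.65,"wx":0,"wy":0,"wz":0,"grip":-0.6},
    {"tx":0,"ty":0,"tz":0.65,"wx":0,"wy":0,"wz":0,"grip":-0.6},
    {"tx":0,"ty":0,"tz":0.65,"wx":0,"wy":0,"wz":0,"grip":-0.6},
    {"tx":0,"ty":0,"tz":0,"wx":0,"wy":0,"wz":0,"grip":-0.6},
    {"tx":0,"ty":0,"tz":0,"wx":0,"wy":0,"wz":0,"grip":-0.6}
  ]
}}

```text
t: 8.77
ee_pos: [0.5726, 0.0893, 0.1567]
orientation: [0.593, 0.763, 0.204, 0.157]
ft_force: [-1.8, 0.5, 0.3]
grip_width: 0.0703
gripper_force: 0.0
```

```bash
python3 p6.py
```

```text
t 8.77 pos [0.5726 0.0893 0.1567] F [-1.81  0.5   0.33] grip 0.0703 q [ 0.27  0.86 -0.83  2.24  2.12  0.66 -1.99]
3 x t [-0.003  0.017 -0.907] w [-0.008 -0.006 -0.011] via [[0.562, 0.087, 0.176], [0.551, 0.084, 0.197]] -> [0.541 0.081 0.216]
3 x t [ 0.    -0.     0.867] w [0. 0. 0.] via [[0.551, 0.084, 0.198], [0.562, 0.086, 0.179]] -> [0.572 0.089 0.16 ]
```

{"api": "jog_arm", "payload": {
  "plan": [
    {"tx":0,"ty":0.05,"tz":0,"wx":0,"wy":0,"wz":0,"grip":1},
    {"tx":0,"ty":0,"tz":0,"wx":0,"wy":0,"wz":0,"grip":1},
    {"tx":0,"ty":0,"tz":0,"wx":0,"wy":0,"wz":0,"grip":1},
    {"tx":0,"ty":0,"tz":0,"wx":0,"wy":0,"wz":0,"grip":1},
    {"tx":0,"ty":0,"tz":0,"wx":0,"wy":0,"wz":0,"grip":1},
    {"tx":0,"ty":0,"tz":0,"wx":0,"wy":0,"wz":0,"grip":1},
    {"tx":0,"ty":0,"tz":0,"wx":0,"wy":0,"wz":0,"grip":1},
    {"tx":0,"ty":0,"tz":-0.4,"wx":0,"wy":0,"wz":0,"grip":1},
    {"tx":0,"ty":0,"tz":-0.4,"wx":0,"wy":0,"wz":0,"grip":1},
    {"tx":0,"ty":0,"tz":0,"wx":0,"wy":0,"wz":0,"grip":1},
    {"tx":0,"ty":0,"tz":0,"wx":0,"wy":0,"wz":0,"grip":1},
    {"tx":0,"ty":0,"tz":0,"wx":0,"wy":0,"wz":0,"grip":1}
  ]
}}

```text
t: 9.77
ee_pos: [0.5658, 0.0873, 0.1766]
orientation: [0.593, 0.762, 0.206, 0.159]
ft_force: [4.9, 1.5, 6.4]
grip_width: 0.0403
gripper_force: 24.9
```

```bash
cat > p7.py <<'E'
from go import *
a=Q['crate']
plan([pocket(0,.20),pocket(0,.21,0),up('crate',.055,0,.27),up('crate',.055,0,a[2]+.005+.092+.004)])
E
python3 p7.py
```

```text
t 9.77 pos [0.5658 0.0873 0.1766] F [4.87 1.47 6.37] grip 0.0403 q [ 0.28  0.81 -0.83  2.25  2.09  0.64 -1.98]
4 x t [-0.    -0.022 -0.872] w [ 0.009 -0.001 -0.006] via [[0.551, 0.084, 0.201], [0.536, 0.08, 0.226]] -> [0.522 0.076 0.251]
7 x t [-0.    -0.013 -0.056] w [ 0.857  0.    -0.   ] via [[0.519, 0.075, 0.253], [0.518, 0.075, 0.256]] -> [0.517 0.075 0.26 ]
18 x t [-0.941  0.048 -0.023] w [0.    0.    0.116] via [[0.555, -0.06, 0.263], [0.586, -0.201, 0.267]] -> [ 0.607 -0.339  0.27 ]
6 x t [0.    0.    0.918] w [ 0.  0. -0.] via [[0.607, -0.339, 0.225], [0.607, -0.339, 0.178]] -> [ 0.607 -0.339  0.132]
```

{"api": "jog_arm", "payload": {
  "plan": [
    {"tx":0,"ty":0.05,"tz":-0.8,"wx":0,"wy":0,"wz":0,"grip":1},
    {"tx":0,"ty":0,"tz":-0.9,"wx":0,"wy":0,"wz":0,"grip":1},
    {"tx":0,"ty":0,"tz":-0.9,"wx":0,"wy":0,"wz":0,"grip":1},
    {"tx":0,"ty":0,"tz":-0.9,"wx":0,"wy":0,"wz":0,"grip":1},
    {"tx":0,"ty":0,"tz":0,"wx":0,"wy":0,"wz":0,"grip":1},
    {"tx":0,"ty":0,"tz":0,"wx":0,"wy":0,"wz":0,"grip":1}
  ]
}}

```text
t: 10.27
ee_pos: [0.5218, 0.0754, 0.2515]
orientation: [0.593, 0.763, 0.204, 0.158]
ft_force: [0.2, -0.3, -1.7]
grip_width: 0.0401
gripper_force: 24.9
```

```bash
python3 p7.py
```

```text
t 10.27 pos [0.5218 0.0754 0.2515] F [ 0.22 -0.35 -1.73] grip 0.0401 q [ 0.3   0.59 -0.81  2.31  1.91  0.47 -1.88]
1 x t [ 0.025 -0.015  0.016] w [-0.03   0.004 -0.029] via [[0.522, 0.076, 0.251], [0.522, 0.076, 0.251]] -> [0.522 0.076 0.251]
7 x t [-0.    -0.013 -0.056] w [ 0.857  0.    -0.   ] via [[0.519, 0.075, 0.253], [0.518, 0.075, 0.256]] -> [0.517 0.075 0.26 ]
18 x t [-0.941  0.048 -0.023] w [0.    0.    0.116] via [[0.555, -0.06, 0.263], [0.586, -0.201, 0.267]] -> [ 0.607 -0.339  0.27 ]
6 x t [0.    0.    0.918] w [ 0.  0. -0.] via [[0.607, -0.339, 0.225], [0.607, -0.339, 0.178]] -> [ 0.607 -0.339  0.132]
```

```bash
cat > p8.py <<'E'
from go import *
a=Q['crate']
plan([(Rz(Q['rack'][3])@B,np.array([.505,.07,.325])),up('crate',.055,0,.29),up('crate',.055,0,a[2]+.005+.092+.004)],sp=.75)
E
python3 p8.py
```

```text
t 10.27 pos [0.5218 0.0754 0.2515] F [ 0.22 -0.35 -1.73] grip 0.0401 q [ 0.3   0.59 -0.81  2.31  1.91  0.47 -1.88]
8 x t [-0.005  0.022 -0.382] w [ 0.746 -0.    -0.004] via [[0.512, 0.073, 0.275], [0.506, 0.071, 0.3]] -> [0.505 0.07  0.325]
23 x t [-0.732  0.06   0.061] w [0.    0.    0.091] via [[0.547, -0.063, 0.313], [0.582, -0.202, 0.302]] -> [ 0.607 -0.339  0.29 ]
9 x t [0.    0.    0.701] w [ 0.  0. -0.] via [[0.607, -0.339, 0.238], [0.607, -0.339, 0.184]] -> [ 0.607 -0.339  0.132]
```

{"api": "jog_arm", "payload": {
  "plan": [
    {"tx":0,"ty":0.02,"tz":-0.38,"wx":0.75,"wy":0,"wz":0,"grip":1},
    {"tx":0,"ty":0.02,"tz":-0.38,"wx":0.75,"wy":0,"wz":0,"grip":1},
    {"tx":0,"ty":0.02,"tz":-0.38,"wx":0.75,"wy":0,"wz":0,"grip":1},
    {"tx":0,"ty":0.02,"tz":-0.38,"wx":0.75,"wy":0,"wz":0,"grip":1},
    {"tx":0,"ty":0.02,"tz":-0.38,"wx":0.75,"wy":0,"wz":0,"grip":1},
    {"tx":0,"ty":0.02,"tz":-0.38,"wx":0.75,"wy":0,"wz":0,"grip":1},
    {"tx":0,"ty":0.02,"tz":-0.38,"wx":0.75,"wy":0,"wz":0,"grip":1},
    {"tx":0,"ty":0.02,"tz":-0.38,"wx":0.75,"wy":0,"wz":0,"grip":1},
    {"tx":0,"ty":0,"tz":0,"wx":0,"wy":0,"wz":0,"grip":1}
  ]
}}

```text
t: 11.02
ee_pos: [0.5086, 0.065, 0.2998]
orientation: [0.616, 0.785, 0.041, 0.048]
ft_force: [0.5, -0.2, -1.8]
grip_width: 0.0396
gripper_force: 24.9
```

```bash
python3 p8.py
```

```text
t 11.02 pos [0.5086 0.065  0.2998] F [ 0.46 -0.19 -1.83] grip 0.0396 q [ 0.33  0.56 -0.88  1.94  0.67  0.82 -0.67]
2 x t [ 0.105  0.001 -0.509] w [ 0.703  0.145 -0.064] via [[0.507, 0.067, 0.308], [0.506, 0.068, 0.317]] -> [0.505 0.07  0.325]
23 x t [-0.732  0.06   0.061] w [0.    0.    0.091] via [[0.547, -0.063, 0.313], [0.582, -0.202, 0.302]] -> [ 0.607 -0.339  0.29 ]
9 x t [0.    0.    0.701] w [ 0.  0. -0.] via [[0.607, -0.339, 0.238], [0.607, -0.339, 0.184]] -> [ 0.607 -0.339  0.132]
```

{"api": "jog_arm", "payload": {
  "plan": [
    {"tx":0.07,"ty":0,"tz":-0.34,"wx":0.47,"wy":0.1,"wz":-0.04,"grip":1},
    {"tx":0.07,"ty":0,"tz":-0.34,"wx":0.47,"wy":0.1,"wz":-0.04,"grip":1},
    {"tx":0.07,"ty":0,"tz":-0.34,"wx":0.47,"wy":0.1,"wz":-0.04,"grip":1},
    {"tx":-0.4,"ty":0.03,"tz":0,"wx":0,"wy":0,"wz":0.05,"grip":1},
    {"tx":-0.73,"ty":0.06,"tz":0.06,"wx":0,"wy":0,"wz":0.09,"grip":1},
    {"tx":-0.73,"ty":0.06,"tz":0.06,"wx":0,"wy":0,"wz":0.09,"grip":1},
    {"tx":-0.73,"ty":0.06,"tz":0.06,"wx":0,"wy":0,"wz":0.09,"grip":1},
    {"tx":-0.73,"ty":0.06,"tz":0.06,"wx":0,"wy":0,"wz":0.09,"grip":1},
    {"tx":-0.73,"ty":0.06,"tz":0.06,"wx":0,"wy":0,"wz":0.09,"grip":1},
    {"tx":-0.73,"ty":0.06,"tz":0.06,"wx":0,"wy":0,"wz":0.09,"grip":1},
    {"tx":-0.73,"ty":0.06,"tz":0.06,"wx":0,"wy":0,"wz":0.09,"grip":1},
    {"tx":-0.73,"ty":0.06,"tz":0.06,"wx":0,"wy":0,"wz":0.09,"grip":1},
    {"tx":-0.73,"ty":0.06,"tz":0.06,"wx":0,"wy":0,"wz":0.09,"grip":1},
    {"tx":-0.73,"ty":0.06,"tz":0.06,"wx":0,"wy":0,"wz":0.09,"grip":1},
    {"tx":-0.73,"ty":0.06,"tz":0.06,"wx":0,"wy":0,"wz":0.09,"grip":1},
    {"tx":-0.73,"ty":0.06,"tz":0.06,"wx":0,"wy":0,"wz":0.09,"grip":1},
    {"tx":-0.73,"ty":0.06,"tz":0.06,"wx":0,"wy":0,"wz":0.09,"grip":1},
    {"tx":-0.73,"ty":0.06,"tz":0.06,"wx":0,"wy":0,"wz":0.09,"grip":1},
    {"tx":-0.73,"ty":0.06,"tz":0.06,"wx":0,"wy":0,"wz":0.09,"grip":1},
    {"tx":-0.73,"ty":0.06,"tz":0.06,"wx":0,"wy":0,"wz":0.09,"grip":1}
  ]
}}

```text
t: 12.68
ee_pos: [0.5835, -0.2247, 0.2994]
orientation: [0.663, 0.748, -0.002, 0.001]
ft_force: [0.5, 0.4, -2.0]
grip_width: 0.04
gripper_force: 24.9
```

```bash
cat > p9.py <<'E'
from go import *
import sys
x=float(sys.argv[1]); a=Q['crate']
plan([up('crate',x,0,.29),up('crate',x,0,a[2]+.005+.092+.006)],sp=.75)
E
python3 p9.py .055
```

```text
t 12.68 pos [ 0.5835 -0.2247  0.2994] F [ 0.55  0.4  -2.01] grip 0.04 q [ 0.73  0.76 -0.85  1.5   0.61  1.16 -0.11]
7 x t [-0.663  0.072  0.056] w [-0.002  0.008  0.086] via [[0.592, -0.262, 0.296], [0.6, -0.301, 0.293]] -> [ 0.607 -0.339  0.29 ]
9 x t [0.    0.    0.692] w [ 0.  0. -0.] via [[0.607, -0.339, 0.239], [0.607, -0.339, 0.186]] -> [ 0.607 -0.339  0.134]
```

{"api": "jog_arm", "payload": {
  "plan": [
    {"tx":-0.66,"ty":0.07,"tz":0.06,"wx":0,"wy":0.01,"wz":0.09,"grip":1},
    {"tx":-0.66,"ty":0.07,"tz":0.06,"wx":0,"wy":0.01,"wz":0.09,"grip":1},
    {"tx":-0.66,"ty":0.07,"tz":0.06,"wx":0,"wy":0.01,"wz":0.09,"grip":1},
    {"tx":-0.66,"ty":0.07,"tz":0.06,"wx":0,"wy":0.01,"wz":0.09,"grip":1},
    {"tx":-0.66,"ty":0.07,"tz":0.06,"wx":0,"wy":0.01,"wz":0.09,"grip":1},
    {"tx":-0.66,"ty":0.07,"tz":0.06,"wx":0,"wy":0.01,"wz":0.09,"grip":1},
    {"tx":-0.66,"ty":0.07,"tz":0.06,"wx":0,"wy":0.01,"wz":0.09,"grip":1},
    {"tx":0,"ty":0,"tz":0.7,"wx":0,"wy":0,"wz":0,"grip":1},
    {"tx":0,"ty":0,"tz":0.7,"wx":0,"wy":0,"wz":0,"grip":1},
    {"tx":0,"ty":0,"tz":0.7,"wx":0,"wy":0,"wz":0,"grip":1},
    {"tx":0,"ty":0,"tz":0.7,"wx":0,"wy":0,"wz":0,"grip":1},
    {"tx":0,"ty":0,"tz":0.7,"wx":0,"wy":0,"wz":0,"grip":1},
    {"tx":0,"ty":0,"tz":0.7,"wx":0,"wy":0,"wz":0,"grip":1},
    {"tx":0,"ty":0,"tz":0.7,"wx":0,"wy":0,"wz":0,"grip":1},
    {"tx":0,"ty":0,"tz":0.7,"wx":0,"wy":0,"wz":0,"grip":1},
    {"tx":0,"ty":0,"tz":0.3,"wx":0,"wy":0,"wz":0,"grip":1},
    {"tx":0,"ty":0,"tz":0,"wx":0,"wy":0,"wz":0,"grip":1},
    {"tx":0,"ty":0,"tz":0,"wx":0,"wy":0,"wz":0,"grip":1}
  ]
}}

```text
t: 14.18
ee_pos: [0.6077, -0.3357, 0.1432]
orientation: [0.683, 0.73, 0.001, -0.001]
ft_force: [-0.3, 0.5, -0.0]
grip_width: 0.0395
gripper_force: 24.9
```

```bash
python3 p9.py .055
```

```text
t 14.18 pos [ 0.6077 -0.3357  0.1432] F [-0.25  0.5  -0.04] grip 0.0395 q [ 0.79  1.01 -0.75  1.41  0.75  1.02 -0.06]
8 x t [-0.015 -0.002 -0.734] w [ 0.    -0.005 -0.002] via [[0.608, -0.337, 0.192], [0.608, -0.338, 0.242]] -> [ 0.607 -0.339  0.29 ]
9 x t [0.    0.    0.692] w [ 0.  0. -0.] via [[0.607, -0.339, 0.239], [0.607, -0.339, 0.186]] -> [ 0.607 -0.339  0.134]
```

{"api": "jog_arm", "payload": {
  "plan": [
    {"tx":0,"ty":0,"tz":0.1,"wx":0,"wy":0,"wz":0,"grip":1},
    {"tx":0,"ty":0,"tz":0,"wx":0,"wy":0,"wz":0,"grip":1},
    {"tx":0,"ty":0,"tz":0,"wx":0,"wy":0,"wz":0,"grip":1}
  ]
}}

```text
t: 14.43
ee_pos: [0.6088, -0.3356, 0.1427]
orientation: [0.683, 0.73, 0.002, -0.0]
ft_force: [0.4, -0.3, -1.8]
grip_width: 0.0395
gripper_force: 24.9
```

```bash
python3 - <<'E'
from go import *
c,s=cur(); print(s['ft_force'],s['wrist_torque'],s['ee_pos'])
Sx=viewer.capture('side'); T=viewer.capture('top')
A=cv2.resize(Sx['color'][180:350,170:300,::-1],None,fx=3.5,fy=3.5,interpolation=cv2.INTER_CUBIC)
Bm=cv2.resize(T['color'][110:280,390:490,::-1],None,fx=3.5,fy=3.5,interpolation=cv2.INTER_CUBIC)
cv2.imwrite('pics/pl1.png',np.hstack([A,Bm])[:600,:800])
E
```

```text
[ 0.44658746 -0.30199924 -1.75604804] [-0.06751616 -0.07831995  0.00606914] [ 0.60877084 -0.33563788  0.14265364]
```

View pics/pl1.png

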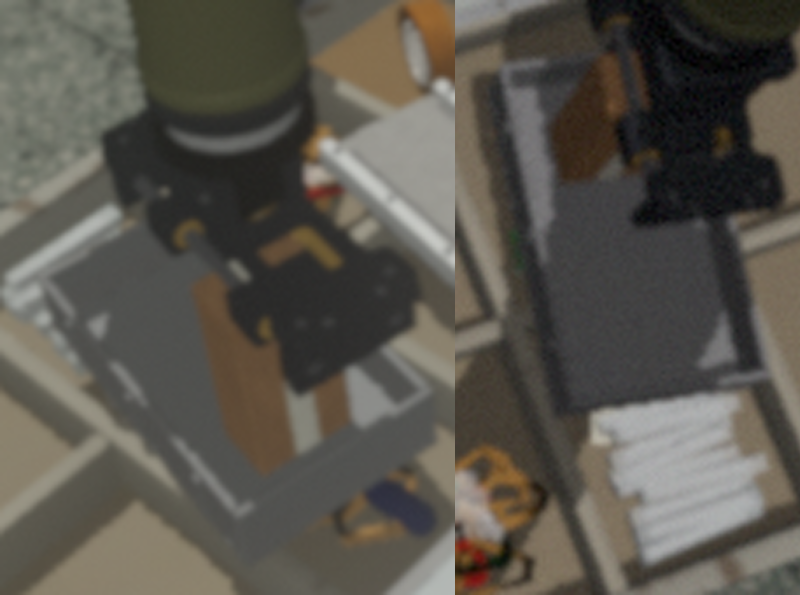

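The carton hangs inside the crate without touching the walls (side view bottom ≈(265,470) in the crop). I'll lower it further.

{"api": "jog_arm", "payload": {
  "plan": [
    {"tx":0,"ty":0,"tz":0.12,"wx":0,"wy":0,"wz":0,"grip":1},
    {"tx":0,"ty":0,"tz":0.12,"wx":0,"wy":0,"wz":0,"grip":1},
    {"tx":0,"ty":0,"tz":0,"wx":0,"wy":0,"wz":0,"grip":1},
    {"tx":0,"ty":0,"tz":0,"wx":0,"wy":0,"wz":0,"grip":1}
  ]
}}

```text
t: 14.87
ee_pos: [0.6092, -0.3354, 0.1368]
orientation: [0.683, 0.73, 0.002, -0.0]
ft_force: [-0.5, 0.1, 4.8]
grip_width: 0.0397
gripper_force: 25.0
```

```bash
python3 p9.py .055
```

```text
t 14.87 pos [ 0.6092 -0.3354  0.1368] F [-0.54  0.11  4.77] grip 0.0397 q [ 0.79  1.02 -0.75  1.41  0.75  1.   -0.06]
9 x t [-0.014 -0.007 -0.681] w [ 0.004 -0.004 -0.001] via [[0.609, -0.337, 0.187], [0.608, -0.338, 0.239]] -> [ 0.607 -0.339  0.29 ]
9 x t [0.    0.    0.692] w [ 0.  0. -0.] via [[0.607, -0.339, 0.239], [0.607, -0.339, 0.186]] -> [ 0.607 -0.339  0.134]
```

{"api": "jog_arm", "payload": {
  "plan": [
    {"tx":0,"ty":0,"tz":0.03,"wx":0,"wy":0,"wz":0,"grip":-0.6},
    {"tx":0,"ty":0,"tz":0,"wx":0,"wy":0,"wz":0,"grip":-0.6},
    {"tx":0,"ty":0,"tz":0,"wx":0,"wy":0,"wz":0,"grip":-0.6},
    {"tx":0,"ty":0,"tz":0,"wx":0,"wy":0,"wz":0,"grip":-0.6},
    {"tx":0,"ty":0,"tz":0,"wx":0,"wy":0,"wz":0,"grip":-0.6},
    {"tx":0,"ty":0,"tz":-0.3,"wx":0,"wy":0,"wz":0,"grip":-0.6},
    {"tx":0,"ty":0,"tz":-0.6,"wx":0,"wy":0,"wz":0,"grip":-0.6},
    {"tx":0,"ty":0,"tz":-0.8,"wx":0,"wy":0,"wz":0,"grip":-0.6},
    {"tx":0,"ty":0,"tz":-0.8,"wx":0,"wy":0,"wz":0,"grip":-0.6},
    {"tx":0,"ty":0,"tz":-0.8,"wx":0,"wy":0,"wz":0,"grip":-0.6},
    {"tx":0,"ty":0,"tz":-0.8,"wx":0,"wy":0,"wz":0,"grip":-0.6},
    {"tx":0,"ty":0,"tz":-0.8,"wx":0,"wy":0,"wz":0,"grip":-1},
    {"tx":0,"ty":0,"tz":-0.8,"wx":0,"wy":0,"wz":0,"grip":-1}
  ]
}}

```text
t: 15.95
ee_pos: [0.6084, -0.3357, 0.2805]
orientation: [0.683, 0.731, 0.002, -0.0]
ft_force: [-0.5, 0.0, -0.4]
grip_width: 0.0818
gripper_force: 0.0
```

```bash
cat > pa.py <<'E'
from go import *
plan([(Rz(Q['rack'][3])@B,np.array([.52,.13,.29])),pocket(.08,.15,26),pocket(.08,.092)],sp=.95)
E
python3 pa.py
```

```text
t 15.95 pos [ 0.6084 -0.3357  0.2805] F [-0.51  0.02 -0.4 ] grip 0.0818 q [ 0.81  0.87 -0.82  1.28  0.63  1.24  0.04]
20 x t [ 0.949 -0.031 -0.018] w [ 0.002 -0.002 -0.105] via [[0.589, -0.18, 0.284], [0.559, -0.022, 0.287]] -> [0.52 0.13 0.29]
6 x t [ 0.182 -0.018  0.56 ] w [-0.867 -0.    -0.   ] via [[0.518, 0.139, 0.262], [0.52, 0.149, 0.234]] -> [0.526 0.16  0.208]
3 x t [-0.     0.036  0.773] w [-0.267  0.    -0.   ] via [[0.535, 0.162, 0.191], [0.544, 0.164, 0.174]] -> [0.554 0.167 0.157]
```

{"api": "jog_arm", "payload": {
  "plan": [
    {"tx":0.95,"ty":-0.03,"tz":-0.02,"wx":0,"wy":0,"wz":-0.1,"grip":-1},
    {"tx":0.95,"ty":-0.03,"tz":-0.02,"wx":0,"wy":0,"wz":-0.1,"grip":-1},
    {"tx":0.95,"ty":-0.03,"tz":-0.02,"wx":0,"wy":0,"wz":-0.1,"grip":-1},
    {"tx":0.95,"ty":-0.03,"tz":-0.02,"wx":0,"wy":0,"wz":-0.1,"grip":-1},
    {"tx":0.95,"ty":-0.03,"tz":-0.02,"wx":0,"wy":0,"wz":-0.1,"grip":-1},
    {"tx":0.95,"ty":-0.03,"tz":-0.02,"wx":0,"wy":0,"wz":-0.1,"grip":-1},
    {"tx":0.95,"ty":-0.03,"tz":-0.02,"wx":0,"wy":0,"wz":-0.1,"grip":-1},
    {"tx":0.95,"ty":-0.03,"tz":-0.02,"wx":0,"wy":0,"wz":-0.1,"grip":-1},
    {"tx":0.95,"ty":-0.03,"tz":-0.02,"wx":0,"wy":0,"wz":-0.1,"grip":-1},
    {"tx":0.95,"ty":-0.03,"tz":-0.02,"wx":0,"wy":0,"wz":-0.1,"grip":-1},
    {"tx":0.95,"ty":-0.03,"tz":-0.02,"wx":0,"wy":0,"wz":-0.1,"grip":-1},
    {"tx":0.95,"ty":-0.03,"tz":-0.02,"wx":0,"wy":0,"wz":-0.1,"grip":-1},
    {"tx":0.95,"ty":-0.03,"tz":-0.02,"wx":0,"wy":0,"wz":-0.1,"grip":-1},
    {"tx":0.95,"ty":-0.03,"tz":-0.02,"wx":0,"wy":0,"wz":-0.1,"grip":-1},
    {"tx":0.95,"ty":-0.03,"tz":-0.02,"wx":0,"wy":0,"wz":-0.1,"grip":-1},
    {"tx":0.95,"ty":-0.03,"tz":-0.02,"wx":0,"wy":0,"wz":-0.1,"grip":-1},
    {"tx":0.95,"ty":-0.03,"tz":-0.02,"wx":0,"wy":0,"wz":-0.1,"grip":-1},
    {"tx":0.95,"ty":-0.03,"tz":-0.02,"wx":0,"wy":0,"wz":-0.1,"grip":-1},
    {"tx":0.95,"ty":-0.03,"tz":-0.02,"wx":0,"wy":0,"wz":-0.1,"grip":-1},
    {"tx":0.5,"ty":-0.02,"tz":0,"wx":0,"wy":0,"wz":-0.1,"grip":-1}
  ]
}}

```text
t: 17.62
ee_pos: [0.5246, 0.1237, 0.2907]
orientation: [0.615, 0.789, 0.003, -0.001]
ft_force: [0.6, 0.6, -0.7]
grip_width: 0.0884
gripper_force: 0.0
```

```bash
python3 pa.py; python3 - <<'E'
from go import *
print('direct'); plan([pocket(.08,.15,20),pocket(.08,.092)],sp=.6)
E
```

```text
t 17.62 pos [0.5246 0.1237 0.2907] F [ 0.64  0.56 -0.68] grip 0.0884 q [ 0.2   0.66 -0.88  1.77  0.59  0.99 -0.66]
1 x t [ 0.29  -0.118  0.03 ] w [ 0.056 -0.059 -0.052] via [[0.523, 0.126, 0.29], [0.522, 0.128, 0.29]] -> [0.52 0.13 0.29]
6 x t [ 0.182 -0.018  0.56 ] w [-0.867 -0.    -0.   ] via [[0.518, 0.139, 0.262], [0.52, 0.149, 0.234]] -> [0.526 0.16  0.208]
3 x t [-0.     0.036  0.773] w [-0.267  0.    -0.   ] via [[0.535, 0.162, 0.191], [0.544, 0.164, 0.174]] -> [0.554 0.167 0.157]
direct
t 17.62 pos [0.5246 0.1237 0.2907] F [ 0.64  0.56 -0.68] grip 0.0884 q [ 0.2   0.66 -0.88  1.77  0.59  0.99 -0.66]
7 x t [ 0.196 -0.015  0.481] w [-0.563 -0.007 -0.009] via [[0.522, 0.135, 0.263], [0.522, 0.147, 0.235]] -> [0.526 0.16  0.208]
4 x t [-0.     0.063  0.577] w [-0.5 -0.   0. ] via [[0.534, 0.162, 0.191], [0.544, 0.164, 0.173]] -> [0.554 0.167 0.157]
```

Going to h=0.15 with 20° tilt, then checking.

{"api": "jog_arm", "payload": {
  "plan": [
    {"tx":0.2,"ty":-0.02,"tz":0.48,"wx":-0.56,"wy":-0.01,"wz":-0.01,"grip":-1},
    {"tx":0.2,"ty":-0.02,"tz":0.48,"wx":-0.56,"wy":-0.01,"wz":-0.01,"grip":-1},
    {"tx":0.2,"ty":-0.02,"tz":0.48,"wx":-0.56,"wy":-0.01,"wz":-0.01,"grip":-1},
    {"tx":0.2,"ty":-0.02,"tz":0.48,"wx":-0.56,"wy":-0.01,"wz":-0.01,"grip":-1},
    {"tx":0.2,"ty":-0.02,"tz":0.48,"wx":-0.56,"wy":-0.01,"wz":-0.01,"grip":-1},
    {"tx":0.2,"ty":-0.02,"tz":0.48,"wx":-0.56,"wy":-0.01,"wz":-0.01,"grip":-1},
    {"tx":0.2,"ty":-0.02,"tz":0.48,"wx":-0.56,"wy":-0.01,"wz":-0.01,"grip":-1},
    {"tx":0,"ty":0,"tz":0,"wx":0,"wy":0,"wz":0,"grip":-1}
  ]
}}

```text
t: 18.28
ee_pos: [0.5256, 0.154, 0.2088]
orientation: [0.605, 0.779, 0.128, 0.105]
ft_force: [-0.5, -0.2, -0.6]
grip_width: 0.088
gripper_force: 0.0
```

```bash
cat > pb.py <<'E'
from go import *
plan([pocket(.08,.14,26),pocket(.08,.092)],sp=.6)
E
python3 pb.py
```

```text
t 18.28 pos [0.5256 0.154  0.2088] F [-0.5  -0.2  -0.58] grip 0.088 q [-0.11  0.62 -0.46  2.14  1.31  0.35 -1.44]
3 x t [0.073 0.036 0.154] w [-0.464  0.036  0.001] via [[0.527, 0.156, 0.205], [0.529, 0.159, 0.202]] -> [0.531 0.161 0.199]
4 x t [0.    0.021 0.48 ] w [-0.2  0.  -0. ] via [[0.538, 0.163, 0.185], [0.546, 0.165, 0.171]] -> [0.554 0.167 0.157]
```

{"api": "jog_arm", "payload": {
  "plan": [
    {"tx":0.07,"ty":0.04,"tz":0.15,"wx":-0.46,"wy":0.04,"wz":0,"grip":-1},
    {"tx":0.07,"ty":0.04,"tz":0.15,"wx":-0.46,"wy":0.04,"wz":0,"grip":-1},
    {"tx":0.07,"ty":0.04,"tz":0.15,"wx":-0.46,"wy":0.04,"wz":0,"grip":-1},
    {"tx":0,"ty":0,"tz":0,"wx":0,"wy":0,"wz":0,"grip":-1}
  ]
}}

```text
t: 18.62
ee_pos: [0.5324, 0.1579, 0.2018]
orientation: [0.6, 0.77, 0.169, 0.134]
ft_force: [-1.0, -0.4, -0.5]
grip_width: 0.0882
gripper_force: 0.0
```

```bash
python3 pb.py
```

```text
t 18.62 pos [0.5324 0.1579 0.2018] F [-1.02 -0.38 -0.51] grip 0.0882 q [-0.1   0.64 -0.48  2.22  1.85  0.38 -1.98]
1 x t [ 0.131 -0.077  0.088] w [-0.228  0.055 -0.026] via [[0.532, 0.159, 0.201], [0.531, 0.16, 0.2]] -> [0.531 0.161 0.199]
4 x t [0.    0.021 0.48 ] w [-0.2  0.  -0. ] via [[0.538, 0.163, 0.185], [0.546, 0.165, 0.171]] -> [0.554 0.167 0.157]
```

{"api": "jog_arm", "payload": {
  "plan": [
    {"tx":0.13,"ty":-0.08,"tz":0.09,"wx":-0.23,"wy":0.05,"wz":-0.03,"grip":-1},
    {"tx":0,"ty":0.02,"tz":0.48,"wx":-0.2,"wy":0,"wz":0,"grip":-0.6},
    {"tx":0,"ty":0.02,"tz":0.48,"wx":-0.2,"wy":0,"wz":0,"grip":-0.6},
    {"tx":0,"ty":0.02,"tz":0.48,"wx":-0.2,"wy":0,"wz":0,"grip":-0.6},
    {"tx":0,"ty":0.02,"tz":0.48,"wx":-0.2,"wy":0,"wz":0,"grip":-0.6},
    {"tx":0,"ty":0,"tz":0,"wx":0,"wy":0,"wz":0,"grip":-0.6}
  ]
}}

```text
t: 19.12
ee_pos: [0.5544, 0.1651, 0.1554]
orientation: [0.594, 0.762, 0.202, 0.159]
ft_force: [0.1, 0.4, -0.2]
grip_width: 0.0704
gripper_force: 0.0
```

```bash
python3 - <<'E'
from go import *
plan([pocket(.08,.092)])
E
```

```text
t 19.12 pos [0.5544 0.1651 0.1554] F [ 0.12  0.42 -0.18] grip 0.0704 q [-0.02  0.81 -0.65  2.25  2.16  0.63 -2.24]
1 x t [ 0.07   0.043 -0.067] w [-0.053  0.048 -0.03 ] via [[0.554, 0.166, 0.156], [0.554, 0.166, 0.157]] -> [0.554 0.167 0.157]
```

{"api": "jog_arm", "payload": {
  "plan": [
    {"tx":0.07,"ty":0.08,"tz":-0.07,"wx":-0.05,"wy":0.05,"wz":-0.03,"grip":1},
    {"tx":0,"ty":0,"tz":0,"wx":0,"wy":0,"wz":0,"grip":1},
    {"tx":0,"ty":0,"tz":0,"wx":0,"wy":0,"wz":0,"grip":1},
    {"tx":0,"ty":0,"tz":0,"wx":0,"wy":0,"wz":0,"grip":1},
    {"tx":0,"ty":0,"tz":0,"wx":0,"wy":0,"wz":0,"grip":1},
    {"tx":0,"ty":0,"tz":0,"wx":0,"wy":0,"wz":0,"grip":1},
    {"tx":0,"ty":0,"tz":0,"wx":0,"wy":0,"wz":0,"grip":1},
    {"tx":0,"ty":0,"tz":-0.5,"wx":0,"wy":0,"wz":0,"grip":1},
    {"tx":0,"ty":0.03,"tz":-0.8,"wx":0,"wy":0,"wz":0,"grip":1},
    {"tx":0,"ty":0.02,"tz":-0.9,"wx":0,"wy":0,"wz":0,"grip":1},
    {"tx":0,"ty":0,"tz":-0.9,"wx":0,"wy":0,"wz":0,"grip":1},
    {"tx":0,"ty":0,"tz":-0.9,"wx":0,"wy":0,"wz":0,"grip":1},
    {"tx":0,"ty":0,"tz":-0.4,"wx":0,"wy":0,"wz":0,"grip":1},
    {"tx":0,"ty":0,"tz":0,"wx":0,"wy":0,"wz":0,"grip":1},
    {"tx":0,"ty":0,"tz":0,"wx":0,"wy":0,"wz":0,"grip":1}
  ]
}}

```text
t: 20.37
ee_pos: [0.5011, 0.1549, 0.2552]
orientation: [0.591, 0.764, 0.206, 0.158]
ft_force: [0.0, -0.3, -2.4]
grip_width: 0.0399
gripper_force: 24.9
```

```bash
cat > p8.py <<'E'
from go import *
plan([(Rz(Q['rack'][3])@B,np.array([.495,.15,.325])),up('crate',-.05,0,.29),up('crate',-.05,0,.142)],sp=.75)
E
python3 p8.py
```

```text
t 20.37 pos [0.5011 0.1549 0.2552] F [ 0.01 -0.33 -2.38] grip 0.0399 q [-0.04  0.53 -0.6   2.32  1.96  0.44 -2.13]
9 x t [-0.014  0.06  -0.31 ] w [ 0.67  -0.004  0.004] via [[0.495, 0.152, 0.278], [0.493, 0.151, 0.302]] -> [0.495 0.15  0.325]
27 x t [-0.728 -0.108  0.052] w [0.    0.    0.078] via [[0.508, -0.013, 0.313], [0.51, -0.182, 0.302]] -> [ 0.503 -0.346  0.29 ]
8 x t [ 0.   -0.    0.74] w [ 0.  0. -0.] via [[0.503, -0.346, 0.241], [0.503, -0.346, 0.191]] -> [ 0.503 -0.346  0.142]
```

{"api": "jog_arm", "payload": {
  "plan": [
    {"tx":-0.01,"ty":0.06,"tz":-0.31,"wx":0.67,"wy":0,"wz":0,"grip":1},
    {"tx":-0.01,"ty":0.06,"tz":-0.31,"wx":0.67,"wy":0,"wz":0,"grip":1},
    {"tx":-0.01,"ty":0.06,"tz":-0.31,"wx":0.67,"wy":0,"wz":0,"grip":1},
    {"tx":-0.01,"ty":0.06,"tz":-0.31,"wx":0.67,"wy":0,"wz":0,"grip":1},
    {"tx":-0.01,"ty":0.06,"tz":-0.31,"wx":0.67,"wy":0,"wz":0,"grip":1},
    {"tx":-0.01,"ty":0.06,"tz":-0.31,"wx":0.67,"wy":0,"wz":0,"grip":1},
    {"tx":-0.01,"ty":0.06,"tz":-0.31,"wx":0.67,"wy":0,"wz":0,"grip":1},
    {"tx":-0.01,"ty":0.06,"tz":-0.31,"wx":0.67,"wy":0,"wz":0,"grip":1},
    {"tx":-0.01,"ty":0.06,"tz":-0.31,"wx":0.67,"wy":0,"wz":0,"grip":1},
    {"tx":0,"ty":0,"tz":0,"wx":0,"wy":0,"wz":0,"grip":1}
  ]
}}

```text
t: 21.2
ee_pos: [0.4964, 0.1429, 0.3016]
orientation: [0.615, 0.786, 0.042, 0.051]
ft_force: [1.6, 0.0, -2.0]
grip_width: 0.04
gripper_force: 24.9
```

```bash
python3 p8.py;  python3 - <<'E'
from go import *
plan([up('crate',-.05,0,.29)],sp=.9)
E
```

```text
t 21.2 pos [0.4964 0.1429 0.3016] F [ 1.6   0.03 -2.01] grip 0.04 q [ 0.07  0.52 -0.72  1.93  0.59  0.78 -0.74]
3 x t [ 0.09   0.032 -0.312] w [ 0.493  0.109 -0.034] via [[0.496, 0.145, 0.309], [0.495, 0.148, 0.317]] -> [0.495 0.15  0.325]
27 x t [-0.728 -0.108  0.052] w [0.    0.    0.078] via [[0.508, -0.013, 0.313], [0.51, -0.182, 0.302]] -> [ 0.503 -0.346  0.29 ]
8 x t [ 0.   -0.    0.74] w [ 0.  0. -0.] via [[0.503, -0.346, 0.241], [0.503, -0.346, 0.191]] -> [ 0.503 -0.346  0.142]
t 21.2 pos [0.4964 0.1429 0.3016] F [ 1.6   0.03 -2.01] grip 0.04 q [ 0.07  0.52 -0.72  1.93  0.59  0.78 -0.74]
22 x t [-0.881 -0.131  0.023] w [0.068 0.009 0.09 ] via [[0.508, -0.018, 0.298], [0.51, -0.185, 0.294]] -> [ 0.503 -0.346  0.29 ]
```

Use the direct screw (22 rows).

{"api": "jog_arm", "payload": {
  "plan": [
    {"tx":-0.4,"ty":-0.05,"tz":-0.3,"wx":0.07,"wy":0.01,"wz":0.09,"grip":1},
    {"tx":-0.88,"ty":-0.13,"tz":0,"wx":0.07,"wy":0.01,"wz":0.09,"grip":1},
    {"tx":-0.88,"ty":-0.13,"tz":0.02,"wx":0.07,"wy":0.01,"wz":0.09,"grip":1},
    {"tx":-0.88,"ty":-0.13,"tz":0.02,"wx":0.07,"wy":0.01,"wz":0.09,"grip":1},
    {"tx":-0.88,"ty":-0.13,"tz":0.02,"wx":0.07,"wy":0.01,"wz":0.09,"grip":1},
    {"tx":-0.88,"ty":-0.13,"tz":0.02,"wx":0.07,"wy":0.01,"wz":0.09,"grip":1},
    {"tx":-0.88,"ty":-0.13,"tz":0.02,"wx":0.07,"wy":0.01,"wz":0.09,"grip":1},
    {"tx":-0.88,"ty":-0.13,"tz":0.02,"wx":0.07,"wy":0.01,"wz":0.09,"grip":1},
    {"tx":-0.88,"ty":-0.13,"tz":0.02,"wx":0.07,"wy":0.01,"wz":0.09,"grip":1},
    {"tx":-0.88,"ty":-0.13,"tz":0.02,"wx":0.07,"wy":0.01,"wz":0.09,"grip":1},
    {"tx":-0.88,"ty":-0.13,"tz":0.02,"wx":0.07,"wy":0.01,"wz":0.09,"grip":1},
    {"tx":-0.88,"ty":-0.13,"tz":0.02,"wx":0.07,"wy":0.01,"wz":0.09,"grip":1},
    {"tx":-0.88,"ty":-0.13,"tz":0.02,"wx":0.07,"wy":0.01,"wz":0.09,"grip":1},
    {"tx":-0.88,"ty":-0.13,"tz":0.02,"wx":0.07,"wy":0.01,"wz":0.09,"grip":1},
    {"tx":-0.88,"ty":-0.13,"tz":0.02,"wx":0.07,"wy":0.01,"wz":0.09,"grip":1},
    {"tx":-0.88,"ty":-0.13,"tz":0.02,"wx":0.07,"wy":0.01,"wz":0.09,"grip":1},
    {"tx":-0.88,"ty":-0.13,"tz":0.02,"wx":0.07,"wy":0.01,"wz":0.09,"grip":1},
    {"tx":-0.88,"ty":-0.13,"tz":0.02,"wx":0.07,"wy":0.01,"wz":0.09,"grip":1},
    {"tx":-0.88,"ty":-0.13,"tz":0.02,"wx":0.07,"wy":0.01,"wz":0.09,"grip":1},
    {"tx":0,"ty":0,"tz":0,"wx":0,"wy":0,"wz":0,"grip":1}
  ]
}}

```text
t: 22.87
ee_pos: [0.502, -0.2737, 0.2997]
orientation: [0.676, 0.737, 0.002, 0.006]
ft_force: [-0.1, -0.8, -2.0]
grip_width: 0.0397
gripper_force: 24.9
```

```bash
python3 - <<'E'
from go import *
plan([up('crate',-.05,0,.29),up('crate',-.05,0,.145)],sp=.75)
E
```

```text
t 22.87 pos [ 0.502  -0.2737  0.2997] F [-0.12 -0.77 -1.95] grip 0.0397 q [ 0.84  0.64 -0.73  1.68  0.5   1.    0.03]
4 x t [-0.723 -0.051  0.1  ] w [0.034 0.02  0.053] via [[0.502, -0.298, 0.297], [0.503, -0.322, 0.293]] -> [ 0.503 -0.346  0.29 ]
8 x t [ 0.    -0.     0.725] w [ 0.  0. -0.] via [[0.503, -0.346, 0.242], [0.503, -0.346, 0.193]] -> [ 0.503 -0.346  0.145]
```

{"api": "jog_arm", "payload": {
  "plan": [
    {"tx":-0.72,"ty":-0.05,"tz":0.1,"wx":0.03,"wy":0.02,"wz":0.05,"grip":1},
    {"tx":-0.72,"ty":-0.05,"tz":0.1,"wx":0.03,"wy":0.02,"wz":0.05,"grip":1},
    {"tx":-0.72,"ty":-0.05,"tz":0.1,"wx":0.03,"wy":0.02,"wz":0.05,"grip":1},
    {"tx":-0.72,"ty":-0.05,"tz":0.1,"wx":0.03,"wy":0.02,"wz":0.05,"grip":1},
    {"tx":0,"ty":0,"tz":0.72,"wx":0,"wy":0,"wz":0,"grip":1},
    {"tx":0,"ty":0,"tz":0.72,"wx":0,"wy":0,"wz":0,"grip":1},
    {"tx":0,"ty":0,"tz":0.72,"wx":0,"wy":0,"wz":0,"grip":1},
    {"tx":0,"ty":0,"tz":0.72,"wx":0,"wy":0,"wz":0,"grip":1},
    {"tx":0,"ty":0,"tz":0.72,"wx":0,"wy":0,"wz":0,"grip":1},
    {"tx":0,"ty":0,"tz":0.72,"wx":0,"wy":0,"wz":0,"grip":1},
    {"tx":0,"ty":0,"tz":0.72,"wx":0,"wy":0,"wz":0,"grip":1},
    {"tx":0,"ty":0,"tz":0.72,"wx":0,"wy":0,"wz":0,"grip":1},
    {"tx":0,"ty":0,"tz":0.15,"wx":0,"wy":0,"wz":0,"grip":1},
    {"tx":0,"ty":0,"tz":0,"wx":0,"wy":0,"wz":0,"grip":1},
    {"tx":0,"ty":0,"tz":0,"wx":0,"wy":0,"wz":0,"grip":1}
  ]
}}

```text
t: 24.12
ee_pos: [0.5063, -0.3385, 0.1447]
orientation: [0.679, 0.734, 0.003, 0.0]
ft_force: [-0.0, 0.1, -1.1]
grip_width: 0.0396
gripper_force: 25.0
```

{"api": "jog_arm", "payload": {
  "plan": [
    {"tx":0,"ty":0,"tz":0.12,"wx":0,"wy":0,"wz":0,"grip":1},
    {"tx":0,"ty":0,"tz":0,"wx":0,"wy":0,"wz":0,"grip":1},
    {"tx":0,"ty":0,"tz":0,"wx":0,"wy":0,"wz":0,"grip":1}
  ]
}}

```text
t: 24.37
ee_pos: [0.5065, -0.3392, 0.1425]
orientation: [0.679, 0.734, 0.003, 0.001]
ft_force: [0.2, -0.4, -0.8]
grip_width: 0.0393
gripper_force: 25.0
```

{"api": "jog_arm", "payload": {
  "plan": [
    {"tx":0,"ty":0,"tz":0.12,"wx":0,"wy":0,"wz":0,"grip":1},
    {"tx":0,"ty":0,"tz":0.1,"wx":0,"wy":0,"wz":0,"grip":1},
    {"tx":0,"ty":0,"tz":0,"wx":0,"wy":0,"wz":0,"grip":1},
    {"tx":0,"ty":0,"tz":0,"wx":0,"wy":0,"wz":0,"grip":1}
  ]
}}

```text
t: 24.7
ee_pos: [0.507, -0.3392, 0.1376]
orientation: [0.679, 0.734, 0.003, 0.001]
ft_force: [-0.7, 0.2, 6.0]
grip_width: 0.04
gripper_force: 25.0
```

Contact. Release, rise, and return to the heavy one.

{"api": "jog_arm", "payload": {
  "plan": [
    {"tx":0,"ty":0,"tz":0,"wx":0,"wy":0,"wz":0,"grip":-0.6},
    {"tx":0,"ty":0,"tz":0,"wx":0,"wy":0,"wz":0,"grip":-0.6},
    {"tx":0,"ty":0,"tz":0,"wx":0,"wy":0,"wz":0,"grip":-0.6},
    {"tx":0,"ty":0,"tz":0,"wx":0,"wy":0,"wz":0,"grip":-0.6},
    {"tx":0,"ty":0,"tz":0,"wx":0,"wy":0,"wz":0,"grip":-0.6},
    {"tx":0,"ty":0,"tz":-0.3,"wx":0,"wy":0,"wz":0,"grip":-0.6},
    {"tx":0,"ty":0,"tz":-0.6,"wx":0,"wy":0,"wz":0,"grip":-0.6},
    {"tx":0,"ty":0,"tz":-0.8,"wx":0,"wy":0,"wz":0,"grip":-0.6},
    {"tx":0,"ty":0,"tz":-0.8,"wx":0,"wy":0,"wz":0,"grip":-0.6},
    {"tx":0,"ty":0,"tz":-0.8,"wx":0,"wy":0,"wz":0,"grip":-0.6},
    {"tx":0,"ty":0,"tz":-0.8,"wx":0,"wy":0,"wz":0,"grip":-0.6},
    {"tx":0,"ty":0,"tz":-0.8,"wx":0,"wy":0,"wz":0,"grip":-1},
    {"tx":0,"ty":0,"tz":-0.8,"wx":0,"wy":0,"wz":0,"grip":-1}
  ]
}}

```text
t: 25.78
ee_pos: [0.5053, -0.3395, 0.2804]
orientation: [0.679, 0.734, 0.003, 0.0]
ft_force: [0.7, 0.0, -0.3]
grip_width: 0.0818
gripper_force: 0.0
```

```bash
cat > pa.py <<'E'
from go import *
plan([(Rz(Q['rack'][3])@B,np.array([.535,-.03,.28])),pocket(-.08,.15,20)],sp=.95)
E
python3 pa.py
```

```text
t 25.78 pos [ 0.5053 -0.3395  0.2804] F [ 0.67  0.02 -0.25] grip 0.0818 q [ 0.91  0.72 -0.71  1.58  0.52  1.04  0.13]
14 x t [0.861 0.223 0.004] w [ 0.005 -0.003 -0.141] via [[0.521, -0.238, 0.28], [0.531, -0.133, 0.28]] -> [ 0.535 -0.03   0.28 ]
5 x t [0.208 0.224 0.619] w [-0.8  0.  -0. ] via [[0.542, -0.019, 0.255], [0.553, -0.007, 0.23]] -> [0.566 0.005 0.208]
```

{"api": "jog_arm", "payload": {
  "plan": [
    {"tx":0.86,"ty":0.22,"tz":0,"wx":0,"wy":0,"wz":-0.14,"grip":-1},
    {"tx":0.86,"ty":0.22,"tz":0,"wx":0,"wy":0,"wz":-0.14,"grip":-1},
    {"tx":0.86,"ty":0.22,"tz":0,"wx":0,"wy":0,"wz":-0.14,"grip":-1},
    {"tx":0.86,"ty":0.22,"tz":0,"wx":0,"wy":0,"wz":-0.14,"grip":-1},
    {"tx":0.86,"ty":0.22,"tz":0,"wx":0,"wy":0,"wz":-0.14,"grip":-1},
    {"tx":0.86,"ty":0.22,"tz":0,"wx":0,"wy":0,"wz":-0.14,"grip":-1},
    {"tx":0.86,"ty":0.22,"tz":0,"wx":0,"wy":0,"wz":-0.14,"grip":-1},
    {"tx":0.86,"ty":0.22,"tz":0,"wx":0,"wy":0,"wz":-0.14,"grip":-1},
    {"tx":0.86,"ty":0.22,"tz":0,"wx":0,"wy":0,"wz":-0.14,"grip":-1},
    {"tx":0.86,"ty":0.22,"tz":0,"wx":0,"wy":0,"wz":-0.14,"grip":-1},
    {"tx":0.86,"ty":0.22,"tz":0,"wx":0,"wy":0,"wz":-0.14,"grip":-1},
    {"tx":0.86,"ty":0.22,"tz":0,"wx":0,"wy":0,"wz":-0.14,"grip":-1},
    {"tx":0.86,"ty":0.22,"tz":0,"wx":0,"wy":0,"wz":-0.14,"grip":-1},
    {"tx":0.86,"ty":0.22,"tz":0,"wx":0,"wy":0,"wz":-0.14,"grip":-1},
    {"tx":0.14,"ty":0.14,"tz":0.4,"wx":-0.5,"wy":0,"wz":0,"grip":-1},
    {"tx":0.14,"ty":0.14,"tz":0.4,"wx":-0.5,"wy":0,"wz":0,"grip":-1},
    {"tx":0.14,"ty":0.14,"tz":0.4,"wx":-0.5,"wy":0,"wz":0,"grip":-1},
    {"tx":0.14,"ty":0.14,"tz":0.4,"wx":-0.5,"wy":0,"wz":0,"grip":-1},
    {"tx":0,"ty":0,"tz":0,"wx":0,"wy":0,"wz":0,"grip":-1}
  ]
}}

```text
t: 27.37
ee_pos: [0.5453, -0.0125, 0.2405]
orientation: [0.611, 0.787, 0.071, 0.053]
ft_force: [-0.6, 0.4, -0.6]
grip_width: 0.0882
gripper_force: 0.0
```

```bash
cat > pb.py <<'E'
from go import *
plan([pocket(-.08,.15,20),pocket(-.08,.14,26),pocket(-.08,.092)],sp=.6)
E
python3 pb.py
```

```text
t 27.37 pos [ 0.5453 -0.0125  0.2405] F [-0.61  0.37 -0.65] grip 0.0882 q [ 0.38  0.63 -0.67  1.97  0.68  0.58 -0.47]
4 x t [0.115 0.154 0.377] w [-0.49  -0.008 -0.003] via [[0.551, -0.007, 0.229], [0.558, -0.001, 0.218]] -> [0.566 0.005 0.208]
3 x t [0.    0.019 0.132] w [-0.4 -0.   0. ] via [[0.567, 0.005, 0.205], [0.569, 0.005, 0.202]] -> [0.57  0.006 0.199]
4 x t [-0.     0.021  0.48 ] w [-0.2  0.  -0. ] via [[0.578, 0.008, 0.185], [0.586, 0.01, 0.171]] -> [0.594 0.012 0.157]
```

{"api": "jog_arm", "payload": {
  "plan": [
    {"tx":0.12,"ty":0.15,"tz":0.38,"wx":-0.49,"wy":0,"wz":0,"grip":-1},
    {"tx":0.12,"ty":0.15,"tz":0.38,"wx":-0.49,"wy":0,"wz":0,"grip":-1},
    {"tx":0.12,"ty":0.15,"tz":0.38,"wx":-0.49,"wy":0,"wz":0,"grip":-1},
    {"tx":0.12,"ty":0.15,"tz":0.38,"wx":-0.49,"wy":0,"wz":0,"grip":-1},
    {"tx":0,"ty":0.02,"tz":0.13,"wx":-0.4,"wy":0,"wz":0,"grip":-1},
    {"tx":0,"ty":0.02,"tz":0.13,"wx":-0.4,"wy":0,"wz":0,"grip":-1},
    {"tx":0,"ty":0.02,"tz":0.13,"wx":-0.4,"wy":0,"wz":0,"grip":-1},
    {"tx":0,"ty":0,"tz":0,"wx":0,"wy":0,"wz":0,"grip":-1}
  ]
}}

```text
t: 28.03
ee_pos: [0.561, 0.004, 0.1971]
orientation: [0.601, 0.777, 0.148, 0.114]
ft_force: [-0.2, -0.3, 0.7]
grip_width: 0.0877
gripper_force: 0.0
```

```bash
cat > pb.py <<'E'
from go import *
plan([pocket(-.08,.14,26),pocket(-.08,.092)],sp=.6)
E
python3 pb.py
```

```text
t 28.03 pos [0.561  0.004  0.1971] F [-0.16 -0.34  0.74] grip 0.0877 q [ 0.18  0.64 -0.36  2.15  1.51  0.15 -1.3 ]
2 x t [-0.01   0.193  0.04 ] w [-0.446 -0.018  0.014] via [[0.564, 0.005, 0.198], [0.567, 0.005, 0.198]] -> [0.57  0.006 0.199]
4 x t [-0.     0.021  0.48 ] w [-0.2  0.  -0. ] via [[0.578, 0.008, 0.185], [0.586, 0.01, 0.171]] -> [0.594 0.012 0.157]
```

{"api": "jog_arm", "payload": {
  "plan": [
    {"tx":0,"ty":0.15,"tz":0.02,"wx":-0.3,"wy":-0.01,"wz":0.01,"grip":-1},
    {"tx":0,"ty":0.15,"tz":0.02,"wx":-0.3,"wy":-0.01,"wz":0.01,"grip":-1},
    {"tx":0,"ty":0.1,"tz":0.02,"wx":-0.3,"wy":-0.01,"wz":0.01,"grip":-1},
    {"tx":0,"ty":0.02,"tz":0.32,"wx":-0.13,"wy":0,"wz":0,"grip":-1},
    {"tx":0,"ty":0.02,"tz":0.32,"wx":-0.13,"wy":0,"wz":0,"grip":-1},
    {"tx":0,"ty":0.02,"tz":0.32,"wx":-0.13,"wy":0,"wz":0,"grip":-1},
    {"tx":0,"ty":0,"tz":0,"wx":0,"wy":0,"wz":0,"grip":-1}
  ]
}}

```text
t: 28.62
ee_pos: [0.581, 0.0078, 0.1774]
orientation: [0.597, 0.766, 0.188, 0.145]
ft_force: [0.6, -0.0, -0.5]
grip_width: 0.088
gripper_force: 0.0
```

```bash
cat > pb.py <<'E'
from go import *
plan([pocket(-.08,.092)],sp=.4)
E
python3 pb.py
```

```text
t 28.62 pos [0.581  0.0078 0.1774] F [ 0.62 -0.05 -0.51] grip 0.088 q [ 0.38  0.77 -0.69  2.18  2.04  0.41 -1.77]
3 x t [0.01  0.03  0.319] w [-0.169 -0.001 -0.018] via [[0.585, 0.009, 0.171], [0.589, 0.011, 0.164]] -> [0.594 0.012 0.157]
```

{"api": "jog_arm", "payload": {
  "plan": [
    {"tx":0.01,"ty":0.04,"tz":0.32,"wx":-0.17,"wy":0,"wz":-0.02,"grip":-0.6},
    {"tx":0.01,"ty":0.04,"tz":0.32,"wx":-0.17,"wy":0,"wz":-0.02,"grip":-0.6},
    {"tx":0.01,"ty":0.04,"tz":0.32,"wx":-0.17,"wy":0,"wz":-0.02,"grip":-0.6},
    {"tx":0,"ty":0,"tz":0,"wx":0,"wy":0,"wz":0,"grip":-0.6}
  ]
}}

```text
t: 28.95
ee_pos: [0.5941, 0.0124, 0.1577]
orientation: [0.592, 0.764, 0.204, 0.159]
ft_force: [0.1, -0.5, -0.3]
grip_width: 0.0704
gripper_force: 0.0
```

```bash
python3 pb.py
```

```text
t 28.95 pos [0.5941 0.0124 0.1577] F [ 0.08 -0.5  -0.3 ] grip 0.0704 q [ 0.42  0.85 -0.77  2.19  2.16  0.52 -1.85]
1 x t [-0.016 -0.023  0.   ] w [-0.006 -0.002  0.017] via [[0.594, 0.012, 0.158], [0.594, 0.012, 0.158]] -> [0.594 0.012 0.157]
```

{"api": "jog_arm", "payload": {
  "plan": [
    {"tx":0,"ty":0,"tz":0,"wx":0,"wy":0,"wz":0,"grip":1},
    {"tx":0,"ty":0,"tz":0,"wx":0,"wy":0,"wz":0,"grip":1},
    {"tx":0,"ty":0,"tz":0,"wx":0,"wy":0,"wz":0,"grip":1},
    {"tx":0,"ty":0,"tz":0,"wx":0,"wy":0,"wz":0,"grip":1},
    {"tx":0,"ty":0,"tz":0,"wx":0,"wy":0,"wz":0,"grip":1},
    {"tx":0,"ty":0,"tz":0,"wx":0,"wy":0,"wz":0,"grip":1},
    {"tx":0,"ty":0,"tz":0,"wx":0,"wy":0,"wz":0,"grip":1},
    {"tx":0,"ty":0,"tz":-0.3,"wx":0,"wy":0,"wz":0,"grip":1},
    {"tx":0,"ty":0.03,"tz":-0.6,"wx":0,"wy":0,"wz":0,"grip":1},
    {"tx":0,"ty":0.02,"tz":-0.8,"wx":0,"wy":0,"wz":0,"grip":1},
    {"tx":0,"ty":0,"tz":-0.8,"wx":0,"wy":0,"wz":0,"grip":1},
    {"tx":0,"ty":0,"tz":-0.8,"wx":0,"wy":0,"wz":0,"grip":1},
    {"tx":0,"ty":0,"tz":-0.8,"wx":0,"wy":0,"wz":0,"grip":1},
    {"tx":0,"ty":0,"tz":-0.3,"wx":0,"wy":0,"wz":0,"grip":1},
    {"tx":0,"ty":0,"tz":0,"wx":0,"wy":0,"wz":0,"grip":1},
    {"tx":0,"ty":0,"tz":0,"wx":0,"wy":0,"wz":0,"grip":1}
  ],
  "grip_force": 40
}}

```text
t: 30.28
ee_pos: [0.541, -0.0007, 0.2535]
orientation: [0.591, 0.764, 0.205, 0.158]
ft_force: [0.7, -0.1, -5.9]
grip_width: 0.0394
gripper_force: 39.9
```

```bash
cat > pc.py <<'E'
from go import *
plan([(Rz(Q['rack'][3])@B,np.array([.515,-.02,.33]))],sp=.7)
E
python3 pc.py; python3 - <<'E'
from go import *
# tray/stop refined: stop edges in top image: profile of brightness along tray x axis at centre, and light cartons in crate
T=viewer.capture('top'); S=viewer.capture('side'); save('topH',T); save('sideH',S)
for n,p in(('T',T),('S',S)):
  for o in('carton_a','stop'):
    print(n,o,[(round(m['confidence'],2),np.round(m['at']).tolist(),int(m['pixels'].sum())) for m in viewer.masks_of(p,o)])
A=cv2.resize(T['color'][125:255,310:460,::-1],None,fx=3.2,fy=3.2,interpolation=cv2.INTER_CUBIC)
Bm=cv2.resize(S['color'][180:310,190:290,::-1],None,fx=3.2,fy=3.2,interpolation=cv2.INTER_CUBIC)
def tick(im,x,y):
    for i in range(0,im.shape[1],64): cv2.putText(im,str(x+int(i/3.2)),(i,9),0,.33,(0,255,255),1); cv2.line(im,(i,10),(i,14),(0,255,255),1)
    for j in range(32,im.shape[0],32): cv2.putText(im,str(y+int(j/3.2)),(0,j+3),0,.33,(0,255,255),1)
    return im
cv2.imwrite('pics/mid.png',np.hstack([tick(A,310,125),tick(Bm,190,180)]))
E
```

```text
t 30.28 pos [ 0.541  -0.0007  0.2535] F [ 0.73 -0.1  -5.88] grip 0.0394 q [ 0.43  0.57 -0.69  2.26  1.98  0.29 -1.75]
9 x t [-0.054 -0.03  -0.368] w [ 0.666 -0.001  0.003] via [[0.528, -0.008, 0.277], [0.519, -0.015, 0.303]] -> [ 0.515 -0.02   0.33 ]
T carton_a [(0.79, [188.0, 448.0], 1232), (0.78, [144.0, 438.0], 1335), (0.48, [156.0, 285.0], 26)]
T stop [(0.64, [161.0, 348.0], 728)]
S carton_a [(0.83, [162.0, 369.0], 1663), (0.8, [280.0, 250.0], 2112), (0.58, [246.0, 219.0], 1749)]
S stop [(0.58, [246.0, 321.0], 903), (0.55, [192.0, 293.0], 373)]
```

View pics/mid.png

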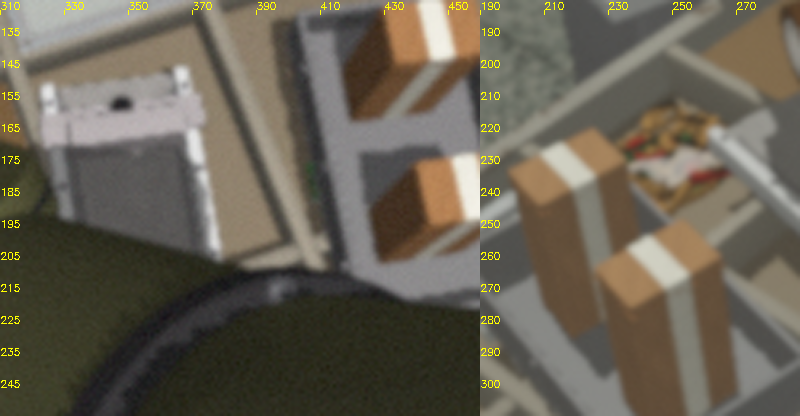

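```bash
python3 - <<'E'
from go import *
T=viewer.capture('top')
def back(u,z):
    f=200/np.tan(np.radians(T['vertical_fov']/2)); d=(np.atleast_2d(u)-[T['cx'],T['cy']])/f; s=d.copy()
    for _ in range(10): s=d/(1+T['k1']*(s**2).sum(1,keepdims=True))
    r=np.c_[s,np.ones(len(s))]@T['R']; c=-T['R'].T@T['t']; return c+r*((z-c[2])/r[:,2])[:,None]
print('cam',-T['R'].T@T['t'])
g=cv2.cvtColor(cv2.imread('pics/top0.png'),cv2.COLOR_BGR2GRAY)
g=cv2.resize(g[130:260,310:400],None,fx=4,fy=4,interpolation=cv2.INTER_CUBIC)
L=cv2.createLineSegmentDetector().detect(g)[0][:,0]
q=Q['tray']
for l in sorted(L,key=lambda l:-np.hypot(l[2]-l[0],l[3]-l[1])):
    n=np.hypot(l[2]-l[0],l[3]-l[1])/4
    if n<15: break
    u=l.reshape(2,2)/4-.375+[310,130]; w=back(u,q[2]+.022); d=w[1]-w[0]; a=np.degrees(np.arctan2(d[1],d[0]))
    a=(a+45)%90-45
    c,s=np.cos(q[3]),np.sin(q[3]); loc=(w[:,:2]-q[:2])@np.array([[c,-s],[s,c]])
    print(round(n),u.round(1).tolist(),'yaw',round(a,2),'tray mm',(loc*1e3).round().tolist())
E
python3 pc.py
```

```text
cam [ 0.33133113 -0.06850527  0.89840713]
75 [[367.5, 165.5], [380.4, 239.0]] yaw 3.96 tray mm [[60.0, -42.0], [-104.0, -43.0]]
68 [[373.6, 129.5], [399.2, 193.0]] yaw 14.95 tray mm [[143.0, -69.0], [-11.0, -100.0]]
61 [[340.2, 243.1], [331.0, 182.6]] yaw 3.89 tray mm [[-101.0, 43.0], [32.0, 43.0]]
34 [[330.9, 210.4], [335.9, 244.4]] yaw 3.77 tray mm [[-29.0, 52.0], [-103.0, 52.0]]
30 [[332.8, 170.2], [362.2, 166.4]] yaw 3.67 tray mm [[60.0, 36.0], [60.0, -30.0]]
26 [[326.7, 183.1], [330.6, 208.4]] yaw 4.29 tray mm [[32.0, 53.0], [-24.0, 52.0]]
25 [[378.3, 201.8], [374.0, 177.4]] yaw 3.61 tray mm [[-24.0, -52.0], [32.0, -52.0]]
24 [[309.7, 238.1], [332.0, 230.3]] yaw 15.41 tray mm [[-82.0, 105.0], [-72.0, 56.0]]
21 [[383.4, 229.9], [379.4, 209.3]] yaw 4.9 tray mm [[-86.0, -53.0], [-41.0, -52.0]]
19 [[399.4, 201.3], [381.2, 207.7]] yaw 15.37 tray mm [[-29.0, -98.0], [-38.0, -56.0]]
18 [[382.2, 213.0], [399.4, 206.9]] yaw 15.25 tray mm [[-49.0, -56.0], [-41.0, -95.0]]
17 [[318.5, 201.3], [312.6, 184.9]] yaw 15.26 tray mm [[-5.0, 76.0], [33.0, 84.0]]
t 30.63 pos [ 5.415e-01 -1.000e-04  2.536e-01] F [ 0.26 -0.84 -5.2 ] grip 0.04 q [ 0.43  0.57 -0.69  2.26  1.98  0.29 -1.75]
9 x t [-0.056 -0.033 -0.369] w [ 0.667 -0.002  0.004] via [[0.529, -0.008, 0.277], [0.519, -0.015, 0.303]] -> [ 0.515 -0.02   0.33 ]
```

{"api": "jog_arm", "payload": {
  "plan": [
    {"tx":-0.05,"ty":-0.03,"tz":-0.37,"wx":0.66,"wy":0,"wz":0,"grip":1},
    {"tx":-0.05,"ty":-0.03,"tz":-0.37,"wx":0.66,"wy":0,"wz":0,"grip":1},
    {"tx":-0.05,"ty":-0.03,"tz":-0.37,"wx":0.66,"wy":0,"wz":0,"grip":1},
    {"tx":-0.05,"ty":-0.03,"tz":-0.37,"wx":0.66,"wy":0,"wz":0,"grip":1},
    {"tx":-0.05,"ty":-0.03,"tz":-0.37,"wx":0.66,"wy":0,"wz":0,"grip":1},
    {"tx":-0.05,"ty":-0.03,"tz":-0.37,"wx":0.66,"wy":0,"wz":0,"grip":1},
    {"tx":-0.05,"ty":-0.03,"tz":-0.37,"wx":0.66,"wy":0,"wz":0,"grip":1},
    {"tx":-0.05,"ty":-0.03,"tz":-0.37,"wx":0.66,"wy":0,"wz":0,"grip":1},
    {"tx":-0.05,"ty":-0.03,"tz":-0.37,"wx":0.66,"wy":0,"wz":0,"grip":1},
    {"tx":0,"ty":0,"tz":0,"wx":0,"wy":0,"wz":0,"grip":1},
    {"tx":0,"ty":0,"tz":0,"wx":0,"wy":0,"wz":0,"grip":1}
  ]
}}

```text
t: 31.55
ee_pos: [0.5226, -0.0224, 0.3018]
orientation: [0.615, 0.785, 0.053, 0.062]
ft_force: [-0.2, -0.7, -6.4]
grip_width: 0.0397
gripper_force: 39.9
```

```bash
python3 - <<'E'
import json; q=json.load(open('q.json')); q['tray'][3]=0.0672; json.dump(q,open('q.json','w'))
E
cat > pd.py <<'E'
from go import *
plan([up('tray',.01,0,.28),up('tray',.01,0,.16)],sp=.7)
c,s=cur(); w=pose(Q['tray'],[0,0,0]); d=(s['ee_pos']-w)@Rz(Q['tray'][3]); y=c[:3,1]; print('tray-local TCP mm',(d*1e3).round(1),'tool yaw-tray deg',round(np.degrees(np.arctan2(y[1],y[0])-Q['tray'][3]),2),'tilt',np.degrees(c[:3,2][:2]).round(2))
E
python3 pd.py
```

```text
t 31.55 pos [ 0.5226 -0.0224  0.3018] F [-0.2  -0.73 -6.43] grip 0.0397 q [ 0.52  0.55 -0.88  1.94  0.68  0.77 -0.49]
8 x t [-0.642 -0.065  0.114] w [0.234 0.027 0.25 ] via [[0.529, -0.065, 0.295], [0.532, -0.108, 0.287]] -> [ 0.533 -0.151  0.28 ]
7 x t [-0.     0.     0.686] w [ 0.  0. -0.] via [[0.533, -0.151, 0.24], [0.533, -0.151, 0.2]] -> [ 0.533 -0.151  0.16 ]
tray-local TCP mm [  8.2 129.  264.3] tool yaw-tray deg 10.16 tilt [9.35 0.37]
```

{"api": "jog_arm", "payload": {
  "plan": [
    {"tx":-0.64,"ty":-0.07,"tz":0.11,"wx":0.23,"wy":0.03,"wz":0.25,"grip":1},
    {"tx":-0.64,"ty":-0.07,"tz":0.11,"wx":0.23,"wy":0.03,"wz":0.25,"grip":1},
    {"tx":-0.64,"ty":-0.07,"tz":0.11,"wx":0.23,"wy":0.03,"wz":0.25,"grip":1},
    {"tx":-0.64,"ty":-0.07,"tz":0.11,"wx":0.23,"wy":0.03,"wz":0.25,"grip":1},
    {"tx":-0.64,"ty":-0.07,"tz":0.11,"wx":0.23,"wy":0.03,"wz":0.25,"grip":1},
    {"tx":-0.64,"ty":-0.07,"tz":0.11,"wx":0.23,"wy":0.03,"wz":0.25,"grip":1},
    {"tx":-0.64,"ty":-0.07,"tz":0.11,"wx":0.23,"wy":0.03,"wz":0.25,"grip":1},
    {"tx":-0.64,"ty":-0.07,"tz":0.11,"wx":0.23,"wy":0.03,"wz":0.25,"grip":1},
    {"tx":0,"ty":0,"tz":0,"wx":0,"wy":0,"wz":0,"grip":1},
    {"tx":0,"ty":0,"tz":0,"wx":0,"wy":0,"wz":0,"grip":1}
  ]
}}

```text
t: 32.38
ee_pos: [0.5303, -0.152, 0.2793]
orientation: [0.683, 0.73, -0.0, -0.001]
ft_force: [-1.0, 0.4, -5.4]
grip_width: 0.0398
gripper_force: 39.9
```

```bash
python3 pd.py
```

```text
t 32.38 pos [ 0.5303 -0.152   0.2793] F [-1.04  0.39 -5.38] grip 0.0398 q [ 0.68  0.68 -0.83  1.75  0.59  0.99 -0.32]
1 x t [ 0.033  0.108 -0.026] w [-0.01  -0.009 -0.015] via [[0.531, -0.152, 0.28], [0.532, -0.151, 0.28]] -> [ 0.533 -0.151  0.28 ]
7 x t [-0.     0.     0.686] w [ 0.  0. -0.] via [[0.533, -0.151, 0.24], [0.533, -0.151, 0.2]] -> [ 0.533 -0.151  0.16 ]
tray-local TCP mm [  7.3  -0.8 241.8] tool yaw-tray deg -0.07 tilt [-0.05  0.04]
```

Great. Descend, then measure the carton's offset in the grip from the side view.

{"api": "jog_arm", "payload": {
  "plan": [
    {"tx":0.03,"ty":0,"tz":0.68,"wx":0,"wy":0,"wz":0,"grip":1},
    {"tx":0,"ty":0,"tz":0.68,"wx":0,"wy":0,"wz":0,"grip":1},
    {"tx":0,"ty":0,"tz":0.68,"wx":0,"wy":0,"wz":0,"grip":1},
    {"tx":0,"ty":0,"tz":0.68,"wx":0,"wy":0,"wz":0,"grip":1},
    {"tx":0,"ty":0,"tz":0.68,"wx":0,"wy":0,"wz":0,"grip":1},
    {"tx":0,"ty":0,"tz":0.68,"wx":0,"wy":0,"wz":0,"grip":1},
    {"tx":0,"ty":0,"tz":0.6,"wx":0,"wy":0,"wz":0,"grip":1},
    {"tx":0,"ty":0,"tz":0,"wx":0,"wy":0,"wz":0,"grip":1},
    {"tx":0,"ty":0,"tz":0,"wx":0,"wy":0,"wz":0,"grip":1}
  ]
}}

```text
t: 33.13
ee_pos: [0.5306, -0.1487, 0.1635]
orientation: [0.682, 0.731, 0.001, -0.001]
ft_force: [0.7, 0.5, -5.1]
grip_width: 0.0398
gripper_force: 39.9
```

```bash
python3 pd.py; cat > meas.py <<'E'
from go import *
from scipy.optimize import least_squares, minimize
S=viewer.capture('side'); T=viewer.capture('top'); c,s=cur()
im=np.ascontiguousarray(S['color'][150:290,260:400,::-1]); k=4
im=cv2.resize(im,None,fx=k,fy=k,interpolation=cv2.INTER_CUBIC)
for h in(.092,.1):   # predicted carton box, green h=.092, red h=.1
    P=np.array([(x,y,z) for z in(0,.12) for x,y in((-.02,-.03),(.02,-.03),(.02,.03),(-.02,.03))])
    # carton x along tool y, carton y along tool x, z along -tool z
    W=(P@np.array([[0,1,0],[1,0,0],[0,0,-1.]])+[0,0,h])@c[:3,:3].T+s['ee_pos']
    u=(proj(S,W)-[260,150]+.5)*k
    for i,j in [(0,1),(1,2),(4,5),(5,6),(6,7),(7,4),(0,4),(1,5),(2,6)]:
        cv2.line(im,tuple(u[i].astype(int)),tuple(u[j].astype(int)),(0,255,0) if h<.095 else (0,0,255),1)
cv2.imwrite('pics/meas.png',im)
E
python3 meas.py
```

```text
t 33.13 pos [ 0.5306 -0.1487  0.1635] F [ 0.7   0.55 -5.1 ] grip 0.0398 q [ 0.6   0.82 -0.71  1.86  0.77  0.76 -0.47]
7 x t [-0.013  0.013 -0.666] w [-0.001 -0.004  0.004] via [[0.531, -0.15, 0.202], [0.532, -0.15, 0.242]] -> [ 0.533 -0.151  0.28 ]
7 x t [-0.     0.     0.686] w [ 0.  0. -0.] via [[0.533, -0.151, 0.24], [0.533, -0.151, 0.2]] -> [ 0.533 -0.151  0.16 ]
tray-local TCP mm [  7.8   2.4 126. ] tool yaw-tray deg 0.15 tilt [-0.04  0.14]
```

View pics/meas.png

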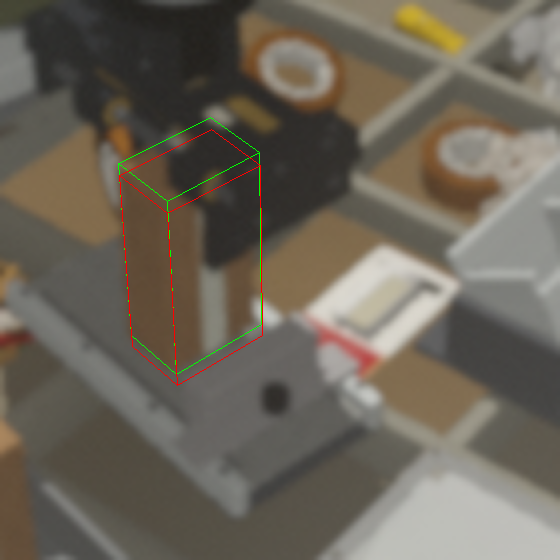

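{"api": "jog_arm", "payload": {
  "plan": [
    {"tx":-0.09,"ty":0.3,"tz":0.2,"wx":0,"wy":0,"wz":0.03,"grip":1},
    {"tx":0,"ty":0.3,"tz":0.2,"wx":0,"wy":0,"wz":0,"grip":1},
    {"tx":0,"ty":0.3,"tz":0,"wx":0,"wy":0,"wz":0,"grip":1},
    {"tx":0,"ty":0,"tz":0,"wx":0,"wy":0,"wz":0,"grip":1},
    {"tx":0,"ty":0,"tz":0,"wx":0,"wy":0,"wz":0,"grip":1}
  ]
}}

```text
t: 33.65
ee_pos: [0.5534, -0.151, 0.1533]
orientation: [0.684, 0.73, 0.0, -0.001]
ft_force: [-2.4, -1.1, -7.0]
grip_width: 0.0393
gripper_force: 40.0
```

```bash
python3 pd.py | grep -v x\ t
```

```text
t 33.65 pos [ 0.5534 -0.151   0.1533] F [-2.37 -1.11 -7.03] grip 0.0393 q [ 0.58  0.86 -0.7   1.8   0.77  0.78 -0.46]
tray-local TCP mm [ 30.4  -1.3 115.8] tool yaw-tray deg -0.14 tilt [-0.08  0.08]
```

{"api": "jog_arm", "payload": {
  "plan": [
    {"tx":0.05,"ty":0.06,"tz":0,"wx":0,"wy":0,"wz":0,"grip":1},
    {"tx":0,"ty":0.06,"tz":0,"wx":0,"wy":0,"wz":0,"grip":1},
    {"tx":0,"ty":0,"tz":0,"wx":0,"wy":0,"wz":0,"grip":1},
    {"tx":0,"ty":0,"tz":0,"wx":0,"wy":0,"wz":0,"grip":1}
  ]
}}

```text
t: 33.98
ee_pos: [0.5538, -0.1504, 0.1532]
orientation: [0.684, 0.73, -0.002, -0.002]
ft_force: [-6.2, -2.4, -4.1]
grip_width: 0.0398
gripper_force: 40.0
```

{"api": "jog_arm", "payload": {
  "plan": [
    {"tx":0,"ty":0.06,"tz":0,"wx":0,"wy":0,"wz":0,"grip":1},
    {"tx":0,"ty":0.06,"tz":0,"wx":0,"wy":0,"wz":0,"grip":1},
    {"tx":0,"ty":0,"tz":0,"wx":0,"wy":0,"wz":0,"grip":1}
  ]
}}

```text
t: 34.23
ee_pos: [0.5542, -0.1503, 0.1529]
orientation: [0.684, 0.73, -0.005, -0.004]
ft_force: [-11.2, -2.9, -0.0]
grip_width: 0.0397
gripper_force: 40.0
```

{"api": "jog_arm", "payload": {
  "plan": [
    {"tx":0,"ty":-0.08,"tz":0.12,"wx":0,"wy":0,"wz":0,"grip":1},
    {"tx":0,"ty":0,"tz":0.12,"wx":0,"wy":0,"wz":0,"grip":1},
    {"tx":0,"ty":0,"tz":0,"wx":0,"wy":0,"wz":0,"grip":1},
    {"tx":0,"ty":0,"tz":0,"wx":0,"wy":0,"wz":0,"grip":1}
  ]
}}

```text
t: 34.57
ee_pos: [0.5539, -0.1497, 0.1468]
orientation: [0.684, 0.73, -0.003, -0.003]
ft_force: [-9.0, -0.5, -6.3]
grip_width: 0.0396
gripper_force: 40.0
```

```bash
python3 pd.py | grep -v x\ t
```

```text
t 34.57 pos [ 0.5539 -0.1497  0.1468] F [-9.03 -0.51 -6.25] grip 0.0396 q [ 0.57  0.87 -0.7   1.8   0.77  0.78 -0.47]
tray-local TCP mm [ 3.090e+01 -1.000e-01  1.093e+02] tool yaw-tray deg -0.11 tilt [-0.45  0.01]
```

{"api": "jog_arm", "payload": {
  "plan": [
    {"tx":0,"ty":-0.05,"tz":0.12,"wx":0,"wy":0,"wz":0,"grip":1},
    {"tx":0,"ty":0,"tz":0.12,"wx":0,"wy":0,"wz":0,"grip":1},
    {"tx":0,"ty":0,"tz":0,"wx":0,"wy":0,"wz":0,"grip":1},
    {"tx":0,"ty":0,"tz":0,"wx":0,"wy":0,"wz":0,"grip":1}
  ]
}}

```text
t: 34.9
ee_pos: [0.5536, -0.1497, 0.1413]
orientation: [0.684, 0.73, -0.002, -0.002]
ft_force: [-6.3, -0.5, -4.5]
grip_width: 0.0396
gripper_force: 40.0
```

{"api": "jog_arm", "payload": {
  "plan": [
    {"tx":0,"ty":0,"tz":0.12,"wx":0,"wy":0,"wz":0,"grip":1},
    {"tx":0,"ty":0,"tz":0,"wx":0,"wy":0,"wz":0,"grip":1},
    {"tx":0,"ty":0,"tz":0,"wx":0,"wy":0,"wz":0,"grip":1}
  ]
}}

```text
t: 35.15
ee_pos: [0.5537, -0.1496, 0.1396]
orientation: [0.684, 0.73, -0.002, -0.002]
ft_force: [-11.0, -1.1, 6.3]
grip_width: 0.04
gripper_force: 40.0
```

{"api": "jog_arm", "payload": {
  "plan": [
    {"tx":0,"ty":-0.06,"tz":0,"wx":0,"wy":0,"wz":0,"grip":1},
    {"tx":0,"ty":0,"tz":0,"wx":0,"wy":0,"wz":0,"grip":1}
  ]
}}

```text
t: 35.32
ee_pos: [0.5535, -0.1496, 0.1397]
orientation: [0.684, 0.73, -0.001, -0.001]
ft_force: [-6.4, -0.6, 4.0]
grip_width: 0.0397
gripper_force: 40.0
```

```bash
python3 pd.py | grep -v x\ t
```

```text
t 35.32 pos [ 0.5535 -0.1496  0.1397] F [-6.42 -0.58  3.98] grip 0.0397 q [ 0.57  0.88 -0.69  1.81  0.79  0.76 -0.48]
tray-local TCP mm [ 30.6   0.  102.2] tool yaw-tray deg -0.12 tilt [-0.12  0.01]
```

Square (−0.1°), centred, in contact with the stop, deck bottomed. Release and rise.

{"api": "jog_arm", "payload": {
  "plan": [
    {"tx":0,"ty":0,"tz":0,"wx":0,"wy":0,"wz":0,"grip":-0.6},
    {"tx":0,"ty":0,"tz":0,"wx":0,"wy":0,"wz":0,"grip":-0.6},
    {"tx":0,"ty":0,"tz":0,"wx":0,"wy":0,"wz":0,"grip":-0.6},
    {"tx":0,"ty":0,"tz":0,"wx":0,"wy":0,"wz":0,"grip":-0.6},
    {"tx":0,"ty":0,"tz":0,"wx":0,"wy":0,"wz":0,"grip":-0.6},
    {"tx":0,"ty":0,"tz":-0.3,"wx":0,"wy":0,"wz":0,"grip":-0.6},
    {"tx":0,"ty":0,"tz":-0.6,"wx":0,"wy":0,"wz":0,"grip":-0.6},
    {"tx":0,"ty":0,"tz":-0.8,"wx":0,"wy":0,"wz":0,"grip":-0.6},
    {"tx":0,"ty":0,"tz":-0.8,"wx":0,"wy":0,"wz":0,"grip":-0.6},
    {"tx":0,"ty":0,"tz":-0.8,"wx":0,"wy":0,"wz":0,"grip":-0.6},
    {"tx":0,"ty":0,"tz":-0.8,"wx":0,"wy":0,"wz":0,"grip":-0.6},
    {"tx":0,"ty":-0.8,"tz":-0.8,"wx":0,"wy":0,"wz":0,"grip":-0.6},
    {"tx":0,"ty":-0.9,"tz":-0.4,"wx":0,"wy":0,"wz":0,"grip":-0.6},
    {"tx":0,"ty":-0.9,"tz":-0.2,"wx":0,"wy":0,"wz":0,"grip":-0.6},
    {"tx":0.9,"ty":0,"tz":0,"wx":0,"wy":0,"wz":0,"grip":-0.6},
    {"tx":0.9,"ty":0,"tz":0,"wx":0,"wy":0,"wz":0,"grip":-0.6},
    {"tx":0.9,"ty":0,"tz":0,"wx":0,"wy":0,"wz":0,"grip":-0.6},
    {"tx":0.9,"ty":0,"tz":0,"wx":0,"wy":0,"wz":0,"grip":-0.6},
    {"tx":0.9,"ty":0,"tz":0,"wx":0,"wy":0,"wz":0,"grip":-0.6},
    {"tx":0,"ty":0,"tz":0,"wx":0,"wy":0,"wz":0,"grip":-0.6}
  ]
}}

```text
t: 36.98
ee_pos: [0.4828, -0.0361, 0.2779]
orientation: [0.681, 0.732, 0.003, -0.001]
ft_force: [0.2, 0.8, -0.1]
grip_width: 0.0709
gripper_force: 0.0
```

```bash
cat > chk.py <<'E'
from go import *
from scipy.optimize import minimize
T=viewer.capture('top'); S=viewer.capture('side'); save('fT',T); save('fS',S)
P=np.array([(x,y,z) for z in(0,.12) for x,y in((-.02,-.03),(.02,-.03),(.02,.03),(-.02,.03))])
q0=np.r_[pose(Q['tray'],[.0306,0,.008]),Q['tray'][3]]; q0[2]=.047
for n,p in(('T',T),('S',S)):
    for m in viewer.masks_of(p,'carton_a'):
        u=proj(p,pose(q0,P)); c=u.mean(0); print(n,round(m['confidence'],2),np.round(m['at']),m['pixels'].sum(),'pred at',c[::-1].round())
        if np.hypot(*(np.array(m['at'])-c[::-1]))<25:
            h=np.zeros((400,640),np.uint8); cv2.fillConvexPoly(h,cv2.convexHull(np.round(u).astype(np.int32)),1)
            M=m['pixels']; print('IoU',(M&(h>0)).sum()/(M|(h>0)).sum(),'mask bbox',[np.where(M.any(a))[0][[0,-1]].tolist() for a in(0,1)],'pred',u.min(0).round(),u.max(0).round())
    print(n,'stop',[(round(m['confidence'],2),np.round(m['at']).tolist(),int(m['pixels'].sum())) for m in viewer.masks_of(p,'stop')])
# top face edges (LSD) in the top view
g=cv2.cvtColor(T['color'],cv2.COLOR_RGB2GRAY); u=proj(T,pose(q0,P)); a=(u.min(0)-12).astype(int); b=(u.max(0)+12).astype(int)
for l in cv2.createLineSegmentDetector().detect(cv2.resize(g[a[1]:b[1],a[0]:b[0]],None,fx=4,fy=4,interpolation=cv2.INTER_CUBIC))[0][:,0]:
    if np.hypot(l[2]-l[0],l[3]-l[1])>50: print((l.reshape(2,2)/4-.375+a).round(1).tolist())
print('pred top corners',u[4:].round(1).tolist(),'bottom',u[:4].round(1).tolist())
E
python3 chk.py; python3 pd.py | grep -v x\ t
```

```text
T stop []
S 0.85 [280. 249.] 2183 pred at [225. 314.]
S 0.83 [218. 313.] 1329 pred at [225. 314.]
IoU 0.7075522228173541 mask bbox [[295, 328], [196, 251]] pred [295. 194.] [331. 258.]
S 0.64 [246. 218.] 1693 pred at [225. 314.]
S stop [(0.58, [246.0, 323.0], 870), (0.52, [282.0, 250.0], 2217), (0.25, [191.0, 290.0], 388)]
pred top corners [[371.8, 174.0], [368.3, 154.4], [337.8, 158.5], [340.9, 178.2]] bottom [[365.1, 189.1], [362.1, 171.9], [335.6, 175.5], [338.3, 192.8]]
t 37.28 pos [ 0.4827 -0.0428  0.2764] F [ 0.71  0.06 -0.16] grip 0.0705 q [ 0.52  0.59 -0.84  1.94  0.58  0.87 -0.56]
tray-local TCP mm [-32.9 111.3 238.9] tool yaw-tray deg -0.25 tilt [-0.    0.07]
```

{"api": "jog_arm", "payload": {
  "plan": [
    {"tx":0.9,"ty":0.2,"tz":-0.1,"wx":0,"wy":0,"wz":-0.2,"grip":-0.6},
    {"tx":0.9,"ty":0.2,"tz":-0.1,"wx":0,"wy":0,"wz":-0.2,"grip":-0.6},
    {"tx":0.9,"ty":0.2,"tz":-0.1,"wx":0,"wy":0,"wz":-0.2,"grip":-0.6},
    {"tx":0.9,"ty":0.2,"tz":-0.1,"wx":0,"wy":0,"wz":-0.2,"grip":-0.6},
    {"tx":0.9,"ty":0.2,"tz":-0.1,"wx":0,"wy":0,"wz":-0.2,"grip":-0.6},
    {"tx":0.9,"ty":0.2,"tz":-0.1,"wx":0,"wy":0,"wz":-0.2,"grip":-0.6},
    {"tx":0.9,"ty":0,"tz":-0.1,"wx":0,"wy":0,"wz":-0.2,"grip":-0.6},
    {"tx":0.9,"ty":0,"tz":-0.1,"wx":0,"wy":0,"wz":-0.2,"grip":-0.6},
    {"tx":0.9,"ty":0,"tz":-0.1,"wx":0,"wy":0,"wz":-0.2,"grip":-0.6},
    {"tx":0.9,"ty":0,"tz":0,"wx":0,"wy":0,"wz":-0.2,"grip":-0.6},
    {"tx":0,"ty":0,"tz":0,"wx":0,"wy":0,"wz":0,"grip":-0.6}
  ]
}}

```text
t: 38.2
ee_pos: [0.4793, 0.1886, 0.3002]
orientation: [0.615, 0.788, 0.003, -0.002]
ft_force: [-0.2, 1.1, 0.8]
grip_width: 0.0703
gripper_force: 0.0
```

```bash
python3 chk.py
```

```text
T 0.64 [138. 448.] 778 pred at [174. 353.]
T stop []
S 0.97 [247. 218.] 1592 pred at [225. 314.]
S 0.74 [279. 249.] 2095 pred at [225. 314.]
S 0.64 [219. 312.] 1422 pred at [225. 314.]
IoU 0.7053014553014553 mask bbox [[294, 328], [195, 253]] pred [295. 194.] [331. 258.]
S stop [(0.74, [225.0, 353.0], 648), (0.66, [246.0, 324.0], 879)]
pred top corners [[371.8, 174.0], [368.3, 154.4], [337.8, 158.5], [340.9, 178.2]] bottom [[365.1, 189.1], [362.1, 171.9], [335.6, 175.5], [338.3, 192.8]]
```

```bash
python3 - <<'E'
from go import *
R0=Ro.from_quat([.9732,.2299,0,0]).as_matrix()
plan([(R0,np.array([.28,-.558,.29]))],sp=.97)
E
```

```text
t 38.5 pos [0.4808 0.1824 0.2991] F [ 0.89 -0.48 -0.37] grip 0.0709 q [ 0.08  0.61 -0.87  1.83  0.56  0.97 -0.8 ]
33 x t [-0.992  0.15   0.011] w [-0.    -0.     0.467] via [[0.531, -0.084, 0.296], [0.458, -0.353, 0.293]] -> [ 0.28  -0.558  0.29 ]
```

{"api": "jog_arm", "payload": {
  "plan": [
    {"tx":-0.99,"ty":0.15,"tz":0.01,"wx":0,"wy":0,"wz":0.47,"grip":-0.6},
    {"tx":-0.99,"ty":0.15,"tz":0.01,"wx":0,"wy":0,"wz":0.47,"grip":-0.6},
    {"tx":-0.99,"ty":0.15,"tz":0.01,"wx":0,"wy":0,"wz":0.47,"grip":-0.6},
    {"tx":-0.99,"ty":0.15,"tz":0.01,"wx":0,"wy":0,"wz":0.47,"grip":-0.6},
    {"tx":-0.99,"ty":0.15,"tz":0.01,"wx":0,"wy":0,"wz":0.47,"grip":-0.6},
    {"tx":-0.99,"ty":0.15,"tz":0.01,"wx":0,"wy":0,"wz":0.47,"grip":-0.6},
    {"tx":-0.99,"ty":0.15,"tz":0.01,"wx":0,"wy":0,"wz":0.47,"grip":-0.6},
    {"tx":-0.99,"ty":0.15,"tz":0.01,"wx":0,"wy":0,"wz":0.47,"grip":-0.6},
    {"tx":-0.99,"ty":0.15,"tz":0.01,"wx":0,"wy":0,"wz":0.47,"grip":-0.6},
    {"tx":-0.99,"ty":0.15,"tz":0.01,"wx":0,"wy":0,"wz":0.47,"grip":-0.6},
    {"tx":-0.99,"ty":0.15,"tz":0.01,"wx":0,"wy":0,"wz":0.47,"grip":-0.6},
    {"tx":-0.99,"ty":0.15,"tz":0.01,"wx":0,"wy":0,"wz":0.47,"grip":-0.6},
    {"tx":-0.99,"ty":0.15,"tz":0.01,"wx":0,"wy":0,"wz":0.47,"grip":-0.6},
    {"tx":-0.99,"ty":0.15,"tz":0.01,"wx":0,"wy":0,"wz":0.47,"grip":-0.6},
    {"tx":-0.99,"ty":0.15,"tz":0.01,"wx":0,"wy":0,"wz":0.47,"grip":-0.6},
    {"tx":-0.99,"ty":0.15,"tz":0.01,"wx":0,"wy":0,"wz":0.47,"grip":-0.6},
    {"tx":-0.99,"ty":0.15,"tz":0.01,"wx":0,"wy":0,"wz":0.47,"grip":-0.6},
    {"tx":-0.99,"ty":0.15,"tz":0.01,"wx":0,"wy":0,"wz":0.47,"grip":-0.6},
    {"tx":-0.99,"ty":0.15,"tz":0.01,"wx":0,"wy":0,"wz":0.47,"grip":-0.6},
    {"tx":-0.99,"ty":0.15,"tz":0.01,"wx":0,"wy":0,"wz":0.47,"grip":-0.6}
  ]
}}

```text
t: 40.17
ee_pos: [0.4793, -0.305, 0.2934]
orientation: [0.881, 0.473, 0.0, -0.001]
ft_force: [0.2, 0.0, 0.8]
grip_width: 0.0708
gripper_force: 0.0
```

{"api": "jog_arm", "payload": {
  "plan": [
    {"tx":-0.99,"ty":0.15,"tz":0.01,"wx":0,"wy":0,"wz":0.47,"grip":-0.6},
    {"tx":-0.99,"ty":0.15,"tz":0.01,"wx":0,"wy":0,"wz":0.47,"grip":-0.6},
    {"tx":-0.99,"ty":0.15,"tz":0.01,"wx":0,"wy":0,"wz":0.47,"grip":-0.6},
    {"tx":-0.99,"ty":0.15,"tz":0.01,"wx":0,"wy":0,"wz":0.47,"grip":-0.6},
    {"tx":-0.99,"ty":0.15,"tz":0.01,"wx":0,"wy":0,"wz":0.47,"grip":-0.6},
    {"tx":-0.99,"ty":0.15,"tz":0.01,"wx":0,"wy":0,"wz":0.47,"grip":-0.6},
    {"tx":-0.99,"ty":0.15,"tz":0.01,"wx":0,"wy":0,"wz":0.47,"grip":-0.6},
    {"tx":-0.99,"ty":0.15,"tz":0.01,"wx":0,"wy":0,"wz":0.47,"grip":-0.6},
    {"tx":-0.99,"ty":0.15,"tz":0.01,"wx":0,"wy":0,"wz":0.47,"grip":-0.6},
    {"tx":-0.99,"ty":0.15,"tz":0.01,"wx":0,"wy":0,"wz":0.47,"grip":-0.6},
    {"tx":0,"ty":0,"tz":0,"wx":0,"wy":0,"wz":0,"grip":-0.6}
  ]
}}

```text
t: 41.08
ee_pos: [0.3301, -0.5113, 0.2898]
orientation: [0.96, 0.28, -0.003, -0.0]
ft_force: [-0.8, -0.4, 0.4]
grip_width: 0.0707
gripper_force: 0.0
```

```bash
python3 chk.py
```

```text
T 0.84 [173. 352.] 1058 pred at [174. 353.]
IoU 0.8772954924874792 mask bbox [[338, 372], [156, 191]] pred [336. 154.] [372. 193.]
T 0.69 [189. 446.] 1293 pred at [174. 353.]
T stop []
S 0.85 [219. 311.] 1444 pred at [225. 314.]
IoU 0.7221063607924921 mask bbox [[295, 329], [195, 253]] pred [295. 194.] [331. 258.]
S 0.66 [235. 294.] 1035 pred at [225. 314.]
IoU 0.001384083044982699 mask bbox [[269, 349], [209, 273]] pred [295. 194.] [331. 258.]
S 0.62 [248. 218.] 1703 pred at [225. 314.]
S 0.55 [280. 248.] 2188 pred at [225. 314.]
S stop [(0.72, [194.0, 375.0], 396), (0.67, [244.0, 321.0], 882)]
[[326.2, 182.1], [329.6, 200.0]]
[[369.4, 177.9], [374.2, 203.1]]
[[334.2, 203.1], [331.0, 182.5]]
[[350.7, 158.6], [353.4, 175.5]]
[[361.3, 173.2], [358.5, 155.6]]
[[339.0, 191.1], [336.6, 171.5]]
[[378.2, 201.6], [374.1, 177.8]]
[[340.1, 163.3], [341.5, 177.3]]
[[381.9, 161.0], [375.4, 144.7]]
pred top corners [[371.8, 174.0], [368.3, 154.4], [337.8, 158.5], [340.9, 178.2]] bottom [[365.1, 189.1], [362.1, 171.9], [335.6, 175.5], [338.3, 192.8]]
```

```bash
python3 - <<'E'
from go import *
a=cv2.imread('pics/top0.png').astype(int); b=cv2.imread('pics/fT.png').astype(int)
d=(cv2.GaussianBlur(abs(a-b).max(2).astype(np.uint8),(5,5),0)>45).astype(np.uint8)
n,_,st,c=cv2.connectedComponentsWithStats(d)
for s in st[1:]:
    if s[4]>25: print(s.tolist())
print(readout.state()['t'])
E
```

```text
[416, 124, 45, 39, 1041]
[253, 134, 37, 36, 875]
[173, 146, 80, 50, 2050]
[338, 156, 36, 37, 941]
[492, 167, 13, 8, 54]
[424, 172, 29, 35, 661]
[450, 172, 23, 31, 436]
[476, 174, 44, 45, 844]
[552, 210, 25, 30, 413]
[505, 219, 37, 23, 305]
[628, 218, 12, 15, 97]
[420, 230, 7, 21, 85]
[569, 232, 71, 73, 2456]
[502, 237, 52, 24, 296]
[455, 272, 12, 8, 54]
[625, 292, 15, 21, 176]
[358, 301, 18, 16, 89]
[600, 316, 40, 33, 591]
[631, 343, 9, 7, 28]
[331, 373, 28, 20, 121]
[257, 381, 8, 19, 38]
41.3833
```

```bash
python3 -c "
from cell import close_job
print(close_job())"
```

```text
the job is handed in; nothing more can be done
None
```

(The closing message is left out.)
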